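# Charge and close the deburring tumbler, then set its timer dial

## Task

Load every small brass part (nozzles and channel bars) that lies on the bench into the open bowl of the small deburring tumbler, then put the lid on it: set it on the mouth, turn it backward until the thread start drops in, and screw it fully home, level and not cross-threaded. After that pull the timer dial up, turn it to the setting that equals the number of brass parts you loaded, and push it fully back in. Leave the other things on the bench where they are.

Things in the scene. Friction and masses are not known exactly. Their poses are not given: they have to be found in the camera images.
- tumbler: Deburring tumbler, fixed to the bench: grey housing 104 mm (x) by 204 mm (y), 35 mm high. Origin: centre of its underside; z up. The round open bowl stands at y = +45 mm. At y = -60 mm a square pod, 78 x 76 mm, top 60 mm above the bench, carries the timer dial.
- bowl_mouth (a point): Centre of the bowl's mouth at rim height, 80 mm above the bench; axes as the tumbler's. Inside diameter 64 mm, inner floor 41 mm below the rim, wall 3 mm; thread ribs outside, 79 mm across. The thread screws shut clockwise seen from above, with 3 starts 120 degrees apart; the bowl sits at a random angle that this frame does not show, so the starts must be felt; over 3 N m the bowl slips round.
- rib_top (a point): On the bowl's axis at the height of the rib tops, 5 mm below the rim; axes as the tumbler's. Round the neck, three times, going clockwise from above: an open gap of 36 degrees (thread start); a flat-topped rib of 72 degrees, under which a lid lug must run; an upright boss of 12 degrees, 3 mm higher than the rib, that stops a lug above the rib as well as below it.
- lid: Black screw lid, loose, about 250 g, 49 mm high, right way up on the bench. Skirt 87 mm outside diameter, 19.5 mm high, three lugs (12 degrees wide) inside its lower edge; top plate's upper face 23 mm above the origin; on it a straight grip bar 64 mm (x) by 16 mm (y) by 26 mm high: grip across the 16 mm. Origin: centre of the lower edge; z up.
- lid_bar (a point): Top centre of the lid's bar, 49 mm above the lid's origin; axes as the lid's. Lid origin below the rim: 5 mm standing on the ribs (2 mm on the bosses); 13 mm dropped into the gaps, after up to 100 degrees counterclockwise, where bosses stop further backing; 18 mm home, after 70 to 100 degrees clockwise with a light push down, stopped by bosses. Smooth: under 0.5 N m.
- dial_turn (a joint): Timer dial angle in rad, 0 at the start (dash mark), growing clockwise seen from above. Settings: 0.36 one pip, 0.72 two, 1.08 three, 1.44 four (end of travel). Pushed in, it is held by a pin between teeth; it turns only when pulled out more than 6 mm and goes back in only at a setting (finds its place within about 0.06 rad).
- dial_pull (a joint): How far the dial is pulled up out of the housing in m, 0 (fully in) to 0.010 (fully out). Friction of about 3 N holds it wherever it is left.
- dial_grip (a point): Top centre of the dial's bar, on the vertical dial axis, 98.5 mm above the bench when in; moves and turns with the dial; x runs along the bar to the pointer end. Knob: flat disc of 50 mm diameter, upper face 25 mm below this point; on it a straight bar 46 mm (x) by 14 mm (y) by 26 mm high: grip across the 14 mm. About 3 N to pull or push, 0.03 N m to turn.
- nozzle_a: Turned brass nozzle lying on its side, 10 mm thick, 36 mm long, 16 g. Origin: underside, middle of its length; y along its length, the thick shank lies at y = -4 to +18 mm (grip it across x at y = +7 mm), the pointed tip at -y. May be absent.
- nozzle_b: Turned brass nozzle lying on its side, 10 mm thick, 36 mm long, 16 g. Origin: underside, middle of its length; y along its length, the thick shank lies at y = -4 to +18 mm (grip it across x at y = +7 mm), the pointed tip at -y. May be absent.
- bar_a: Milled brass channel bar lying flat, 12 mm (x) by 49 mm (y) by 7 mm high, 24 g. Origin: centre of its underside; grip it across x at its middle. May be absent.
- bar_b: Milled brass channel bar lying flat, 12 mm (x) by 49 mm (y) by 7 mm high, 24 g. Origin: centre of its underside; grip it across x at its middle. May be absent.
- battery: Bystander: a round battery cell, 15 x 50 x 15 mm, lying on the bench; origin centre of its underside, y along its length. Stays where it is.
- bridge: Bystander: a short piece of plastic model track on a dark pier, 11 x 50 x 15 mm; origin centre of its underside, y along its length. Stays where it is.
- beech_block: Bystander: a beech block, 34 x 62 x 26 mm; origin centre of its underside. Stays where it is.
- blue_driver: Bystander: a screwdriver with a blue handle, 122 mm long (y), 17 mm thick; origin centre of its underside. Stays where it is.

How it is judged:
By the outcome, as a careful person would: the job done as asked, in the order asked, and still so for the second after the job is handed in, with the robot touching nothing.
Of nozzle_a, nozzle_b, bar_a, bar_b only 2 to 4 are there at a start; the rules pass over those that are not, and their reading is None.
At some moment in a run one of nozzle_a, nozzle_b, bar_a, bar_b, lid may be knocked a few centimetres aside while the robot is not near it.
Once in a run the grip may slacken for a moment while it holds something.
It also fails if it takes over 210 s, if anything falls off the work surface, if the arm or the gripper's body presses on something with over 40 N, if the wrist force passes 120 N, or if a joint passes its speed limit or range.

## Robot

A 6-joint arm with a two-finger parallel gripper is mounted at the origin on a cart in front of the work surface, level with it; the furniture and walls round the work are solid. World frame = base frame: x ahead of the robot, y to its left, z up, the work surface at z = 0. Lengths are in m, angles in rad, forces in N, time in s.
With the tool pointing down it reaches from about 0.275 to 0.875 m from the base axis. Payload 12.5 kg.
Tool frame: the origin (TCP) lies at the very end of the fingers, on their centre line; the grasp point (between the pads) lies 19 mm behind it; z points along the fingers, y is the line along which they close (so a half turn about z gives the same grasp; the last joint's range is limited). The gripper opens to 85 mm and grips with 20 to 120 N. Pads are 22 mm wide; open, the fingers measure 114 mm over their backs; the gripper's body (76 mm by 85 mm) begins 54 mm behind the grasp point. The pads swing forward as they close: fully open they stand 13 mm farther back than shut.
Start: joints at [-1.203, 0.351, 1.652, -0, 1.139, -0.085], TCP at [0.241, -0.495, 0.231] pointing down, gripper open.
Joint ranges: [-2.75, 2.75], [-0.79, 2.1], [0.01, 2.65], [-1.57, 4.71], [0.07, 3.14], [-2.87, 2.87]. Speed limits (rad/s): [2.22, 2.22, 2.79, 3.14, 3.14, 3.14].

## Interface

Orientations are given as a unit quaternion [x, y, z, w].
In Python, from workcell import ctrl, viewer, ticket gives the robot as it stands.
- The arm moves only by the tool play_rows, never from a script. Its argument "series" is a list of rows, each an object of numbers: "dx", "dy", "dz": the shift along the world's x, y, z in m; "rx", "ry", "rz": the turn, a rotation vector about the world's x, y, z in degrees. In form: [{"dx": .., "dy": .., "dz": .., "rx": .., "ry": .., "rz": ..}, ...]. A call has 1 to 20 rows; each row shifts and turns the commanded pose from where the row before left it; what a row does not reach is not made up. A row lasts 1/10 s, in which the tool goes at most 50 mm and 8.59 degrees, less where a joint would pass 70% of its speed; a pose out of reach is approached as far as the arm can. A call with a gripper value outside its range is refused whole. "claw" is the finger opening in m, from 0 to 0.0854, set as the call begins (left out, the last holds). The fingers move at their own pace and stop on an object; "squeeze" is the grip in N (left out, the last holds). Time passes only in rows, so rows that do not move let the fingers close. It gives the time, the measured TCP pose, the force, the opening and the grip force at its end, in the units of the state.
- ctrl.get_state(): the state, without advancing time (a new reading comes with each control period).
- viewer.camera(name): name is "scene" or "top"; returns a dict with "img" (480x640x3 uint8, red, green, blue), "fx", "fy", "cx", "cy" (pixels), "R" (3x3) and "t" (3): a world point X has camera coordinates R X + t. Camera axes: x right, y down, z forward; pixel columns grow to the right and rows downward; lengths in m; the calibration is good to about 2 mm. A picture is of the moment at which its call begins. There is no depth.
- ticket.job_done(): hands the job in; it is judged then, once.
The state is a dict: "time": time; "joint_positions": joint angles; "dq": joint speeds; "tau": joint torques, N m; "tcp_pos": TCP position; "orientation": TCP orientation; "force": force on the tool from outside, world axes, zero at the start; "ft_torque": the same for the moment, N m; "opening": opening from 0.0 (shut) to 1.0 (fully open); "gripper_force": force on a finger pad.
Only numpy, scipy, OpenCV 4.12 (cv2) and the standard library are available. Lean on these libraries where they do the work, as an engineer would, in place of code of your own. Each camera call takes 0.05 s, during which the arm holds its last target. There are 200 camera calls.

## Working session

There is one attempt and no reset: what is moved stays moved. The work goes in short steps, Python scripts to look and compute and a tool call to move; the robot and the scene stay as the last step left them, time stands still between calls to the robot, and variables do not carry over. Pictures are saved under pics/ and viewed, at most 14 in all, crops included, and the job is handed in when it is done.

Besides the shell and the picture viewer there is one more tool, called after ">>>" in YAML: its name, and indented under it one key for each argument. play_rows: Moves the arm, as the interface text tells. Its arguments: {"type":"object","properties":{"series":{"type":"array"},"claw":{"type":"number"},"squeeze":{"type":"number"}},"required":["series"]}

```bash
mkdir -p pics; ls
cat > h.py <<'E'
import numpy as np, cv2
from workcell import ctrl, viewer, ticket
def shot(name, fn, crop=None, s=1):
    c=viewer.camera(name); im=c["img"][:,:,::-1].copy()
    np.savez(f"pics/{name}.npz",**{k:np.array(v) for k,v in c.items()})
    if crop: x0,y0,x1,y1=crop; im=im[y0:y1,x0:x1]
    if s!=1: im=cv2.resize(im,None,fx=s,fy=s,interpolation=cv2.INTER_CUBIC)
    cv2.imwrite(f"pics/{fn}.png",im); return c
def ray(name,u,v):
    c=np.load(f"pics/{name}.npz"); R=c["R"];t=c["t"]
    d=R.T@np.array([(u-c["cx"])/c["fx"],(v-c["cy"])/c["fy"],1]); return -R.T@t,d
def onz(name,u,v,z):
    o,d=ray(name,u,v); return o+d*(z-o[2])/d[2]
def tri(a,b):
    o1,d1=ray(*a);o2,d2=ray(*b)
    A=np.stack([d1,-d2],1); k=np.linalg.lstsq(A,o2-o1,rcond=None)[0]
    p,q=o1+k[0]*d1,o2+k[1]*d2; return (p+q)/2,np.linalg.norm(p-q)
E
python3 - <<'E'
from h import *
np.set_printoptions(precision=3,suppress=True)
for n in("scene","top"):
    c=shot(n,n+"0"); print(n,c["fx"],-c["R"].T@c["t"],c["R"])
print(ctrl.get_state())
E
```

```text
pics
scene 535.9794384125235 [0.1   0.724 0.633] [[-0.848 -0.53   0.003]
 [-0.278  0.44  -0.854]
 [ 0.451 -0.725 -0.521]]
top 601.0221829472886 [ 0.455 -0.018  1.406] [[ 0.    -1.     0.004]
 [-0.995 -0.001 -0.096]
 [ 0.096 -0.004 -0.995]]
{'time': 0.1, 'joint_positions': array([-1.203,  0.351,  1.652,  0.   ,  1.139, -0.085]), 'dq': array([-0.   , -0.001, -0.002,  0.001, -0.001,  0.   ]), 'tau': array([  0.001, -50.683, -29.188,  -0.   ,   0.003,   0.   ]), 'tcp_pos': array([ 0.241, -0.494,  0.231]), 'orientation': array([ 0.974,  0.224, -0.   , -0.001]), 'force': array([ 0.292,  0.369, -0.2  ]), 'ft_torque': array([ 0.011, -0.018,  0.073]), 'gripper_force': 0.0, 'opening': 1.0029628123840308}
```

View pics/scene0.png

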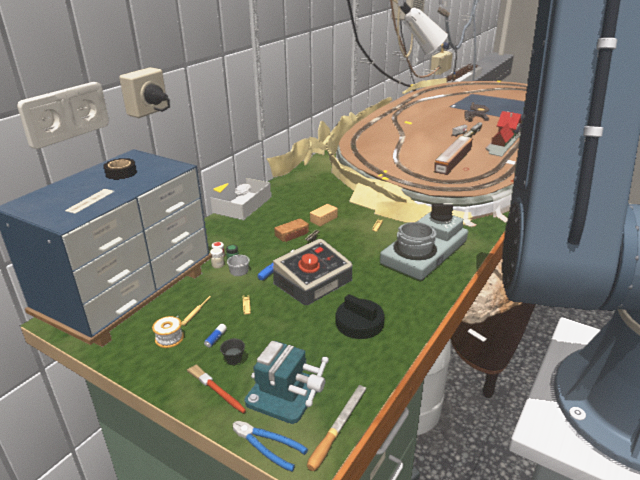

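View pics/top0.png

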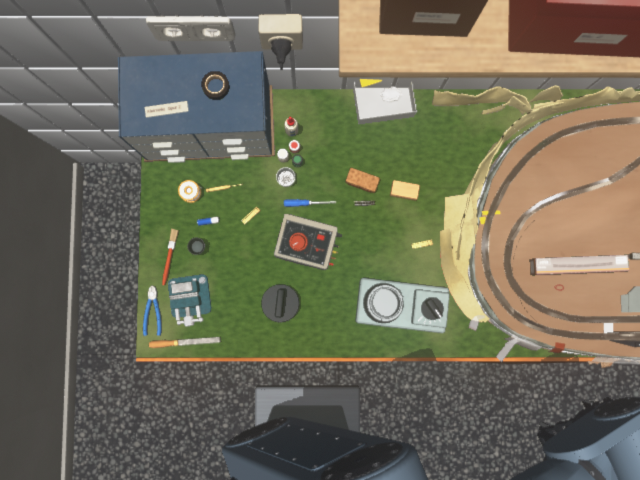

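The two candidate brass pieces show in top at about (250,215) and (422,244). I'm enlarging the picture to identify them and to look for others.

Run:
```python
from h import *
t=cv2.imread("pics/top0.png"); s=cv2.imread("pics/scene0.png")
cv2.imwrite("pics/topc.png",cv2.resize(t[165:335,225:465],(800,567),interpolation=cv2.INTER_CUBIC))
r=lambda im,x,y,w,h:cv2.resize(im[y:y+h,x:x+w],(400,300),interpolation=cv2.INTER_CUBIC)
m=np.vstack([np.hstack([r(s,215,260,80,60),r(s,340,200,80,60)]),np.hstack([r(s,320,270,100,75),r(s,380,190,100,75)])])
cv2.imwrite("pics/scenec.png",m)
```

```text
(no output)
```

View pics/topc.png

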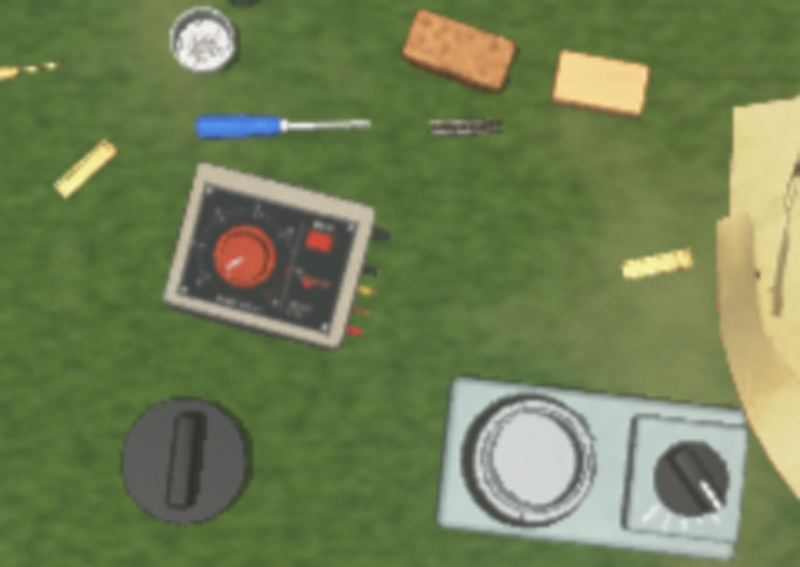

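View pics/scenec.png

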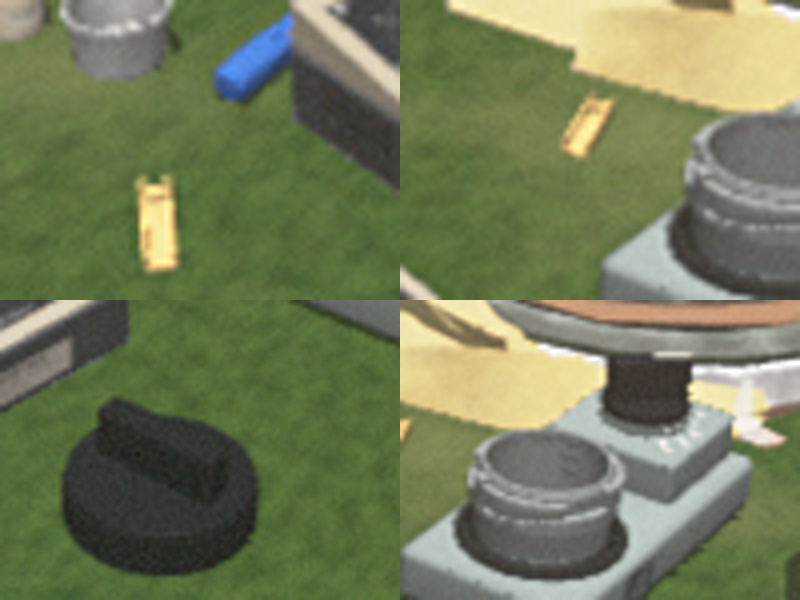

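Run:
```python
from h import *
np.set_printoptions(precision=4,suppress=True)
tc=lambda x,y:(225+x/3.3333,165+y/3.3333)
for n,t,s,z in [("barA",(86,169),(246.6,304.8),.007),("barB",(657,264),(377.4,225.2),.007),("lid",(186,460),(361.5,303),.049),("bowl",(527,460),(416.5,232),.08)]:
    print(n,tri(("top",*tc(*t)),("scene",*s)),onz("top",*tc(*t),z),onz("scene",*s,z))
def ang(n,a,b,z):
    p,q=onz("top",*tc(*a),z),onz("top",*tc(*b),z);d=q-p
    print(n,p,q,np.linalg.norm(d),np.degrees(np.arctan2(d[1],d[0])))
ang("barA",(62,192),(110,146),.007);ang("barB",(624,269),(691,257),.007)
ang("lidbar",(178,505),(191,415),.049);ang("dial",(677,450),(720,508),.0985)
ang("tumbler front edge",(437,522),(455,378),.035);ang("tumbler long edge",(455,378),(748,408),.035);ang("long2",(437,522),(730,556),.035)
t=cv2.imread("pics/top0.png");r=lambda x,y,w,h:cv2.resize(t[y:y+h,x:x+w],(390,290),interpolation=cv2.INTER_CUBIC)
cv2.imwrite("pics/extra.png",np.hstack([r(195,165,65,48),r(410,280,65,48)]))
```

```text
barA (array([0.6581, 0.1264, 0.001 ]), np.float64(0.0012622093240304126)) [0.6578 0.1261 0.007 ] [0.6523 0.1318 0.007 ]
barB (array([ 0.5909, -0.2767,  0.0005]), np.float64(0.0011790240780984783)) [ 0.5908 -0.2752  0.007 ] [ 0.5853 -0.2667  0.007 ]
lid (array([0.4529, 0.0523, 0.042 ]), np.float64(0.0020057790886298067)) [0.4538 0.0524 0.049 ] [0.4478 0.0599 0.049 ]
bowl (array([ 0.4524, -0.175 ,  0.0758]), np.float64(0.00312577346917714)) [ 0.4539 -0.1738  0.08  ] [ 0.4484 -0.1689  0.08  ]
barA [0.6415 0.1429 0.007 ] [0.6742 0.1094 0.007 ] 0.04680486869305363 -45.63111638344102
barB [ 0.5873 -0.252   0.007 ] [ 0.5957 -0.2992  0.007 ] 0.04797734116135241 -79.80694265958793
lidbar [0.4237 0.0576 0.049 ] [0.4841 0.0492 0.049 ] 0.06095399770939835 -7.941221723657621
dial [ 0.4604 -0.2693  0.0985] [ 0.4229 -0.2966  0.0985] 0.04631153023616764 -143.9768464307749
tumbler front edge [ 0.4119 -0.1175  0.035 ] [ 0.5097 -0.1305  0.035 ] 0.09859068811114005 -7.548031594213243
tumbler long edge [ 0.5097 -0.1305  0.035 ] [ 0.4892 -0.3306  0.035 ] 0.20118638412249318 -95.82768365950504
long2 [ 0.4119 -0.1175  0.035 ] [ 0.389  -0.3163  0.035 ] 0.20003908231739684 -96.57304342961763
```

View pics/extra.png

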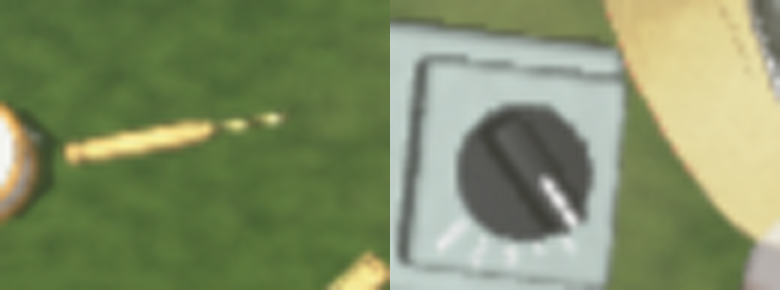

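The left gold item is a wooden-handled gimlet (a fixed scenery piece), and the right tile shows the dial with its pointer towards the dash at lower right. So two channel bars are present and no nozzle shows. I'm going to the right-hand bar first.

>>> play_rows:
  series:
    - {"dy": 0.044, "rz": 5.7}
    - {"dy": 0.044, "rz": 5.7}
    - {"dy": 0.044, "rz": 5.7}
    - {"dy": 0.044, "rz": 5.7}
    - {"dy": 0.044, "rz": 5.7}
    - {"dx": 0.044, "rz": 5.7}
    - {"dx": 0.044, "rz": 5.7}
    - {"dx": 0.044, "rz": 5.7}
    - {"dx": 0.044, "rz": 5.7}
    - {"dx": 0.044, "rz": 5.7}
    - {"dx": 0.044, "rz": 5.7}
    - {"dx": 0.044, "rz": 5.7}
    - {"dx": 0.042, "rz": 5.7}
    - {"dz": -0.04}
    - {"dz": -0.04}
    - {"dz": -0.04}
    - {"dz": -0.04}
    - {}
    - {}
  claw: 0.04
  squeeze: 40

```text
invalid input at $.series[0]: expected keys dx, dy, dz, rx, ry, rz
```

Run:
```python
from h import *
shot("top","t1",(370,200,490,290),6.6);shot("scene","s1",(310,170,440,268),6.1)
a=cv2.imread("pics/t1.png");b=cv2.imread("pics/s1.png");a=cv2.resize(a,(400,300));b=cv2.resize(b,(400,300))
cv2.imwrite("pics/v1.png",np.hstack([a,b]))
s=ctrl.get_state();print(s["tcp_pos"],s["orientation"],s["opening"])
for n in("top","scene"):
    c=np.load(f"pics/{n}.npz");p=c["R"]@s["tcp_pos"]+c["t"];print(n,p[0]/p[2]*c["fx"]+c["cx"],p[1]/p[2]*c["fy"]+c["cy"])
```

```text
[ 0.24055416 -0.49439409  0.23097272] [ 9.74481437e-01  2.24467823e-01 -6.67211723e-05 -3.46473632e-04] 0.9951282369187713
top 560.9102653080881 414.9858778958634
scene 573.7134834517042 133.14707521053157
```

All six keys are needed in every row.

>>> play_rows:
  series:
    - {"dx": 0, "dy": 0.044, "dz": 0, "rx": 0, "ry": 0, "rz": 5.7}
    - {"dx": 0, "dy": 0.044, "dz": 0, "rx": 0, "ry": 0, "rz": 5.7}
    - {"dx": 0, "dy": 0.044, "dz": 0, "rx": 0, "ry": 0, "rz": 5.7}
    - {"dx": 0, "dy": 0.044, "dz": 0, "rx": 0, "ry": 0, "rz": 5.7}
    - {"dx": 0, "dy": 0.043, "dz": 0, "rx": 0, "ry": 0, "rz": 5.7}
    - {"dx": 0.044, "dy": 0, "dz": 0, "rx": 0, "ry": 0, "rz": 5.7}
    - {"dx": 0.044, "dy": 0, "dz": 0, "rx": 0, "ry": 0, "rz": 5.7}
    - {"dx": 0.044, "dy": 0, "dz": 0, "rx": 0, "ry": 0, "rz": 5.7}
    - {"dx": 0.044, "dy": 0, "dz": 0, "rx": 0, "ry": 0, "rz": 5.7}
    - {"dx": 0.044, "dy": 0, "dz": 0, "rx": 0, "ry": 0, "rz": 5.7}
    - {"dx": 0.044, "dy": 0, "dz": 0, "rx": 0, "ry": 0, "rz": 5.7}
    - {"dx": 0.044, "dy": 0, "dz": 0, "rx": 0, "ry": 0, "rz": 5.7}
    - {"dx": 0.042, "dy": 0, "dz": 0, "rx": 0, "ry": 0, "rz": 5.7}
    - {"dx": 0, "dy": 0, "dz": -0.04, "rx": 0, "ry": 0, "rz": 0}
    - {"dx": 0, "dy": 0, "dz": -0.04, "rx": 0, "ry": 0, "rz": 0}
    - {"dx": 0, "dy": 0, "dz": -0.04, "rx": 0, "ry": 0, "rz": 0}
    - {"dx": 0, "dy": 0, "dz": -0.05, "rx": 0, "ry": 0, "rz": 0}
    - {"dx": 0, "dy": 0, "dz": 0, "rx": 0, "ry": 0, "rz": 0}
    - {"dx": 0, "dy": 0, "dz": 0, "rx": 0, "ry": 0, "rz": 0}
  claw: 0.04
  squeeze: 40

```text
time: 2.1
tcp_pos: [0.5907, -0.2756, 0.0619]
orientation: [0.643, 0.766, -0.0, -0.0]
force: [0.7, 0.7, 0.6]
opening: 0.468
gripper_force: 0.0
```

```bash
cat >> h.py <<'E'
def proj(n,X):
    c=np.load(f"pics/{n}.npz");p=c["R"]@X+c["t"];return p[0]/p[2]*c["fx"]+c["cx"],p[1]/p[2]*c["fy"]+c["cy"]
def pair(fn,ct,cs):
    """two 4:3 crops side by side, each 400x300: (centre u,v,width)"""
    o=[]
    for n,(u,v,w) in(("top",ct),("scene",cs)):
        shot(n,"tmp_"+n); im=cv2.imread(f"pics/tmp_{n}.png"); M=np.float32([[400/w,0,200-u*400/w],[0,400/w,150-v*400/w]])
        o.append(cv2.warpAffine(im,M,(400,300),flags=cv2.INTER_CUBIC))
    cv2.imwrite(f"pics/{fn}.png",np.hstack(o))
def st():
    s=ctrl.get_state();x,y=s["orientation"][:2]
    print("t",round(s["time"],1),"tcp",s["tcp_pos"].round(4),"phi",round(np.degrees(2*np.arctan2(y,x))-90,2),"q",s["orientation"].round(4),"open",round(s["opening"]*.0854,4),"gf",round(s["gripper_force"],1),"F",s["force"].round(1),"M",s["ft_torque"].round(2));return s
E
python3 - <<'E'
from h import *
s=st();pair("v1",(425,240,100),(375,220,110))
print(proj("top",s["tcp_pos"]),proj("scene",s["tcp_pos"]))
E
```

```text
t 2.1 tcp [ 0.5907 -0.2756  0.0619] phi 10.04 q [ 6.425e-01  7.663e-01 -1.000e-04 -4.000e-04] open 0.04 gf 0.0 F [0.7 0.7 0.6] M [-0.03 -0.01  0.  ]
(np.float64(426.7289948574129), np.float64(241.8627424746077)) (np.float64(378.30676478497867), np.float64(202.3964024719902))
```

View pics/v1.png

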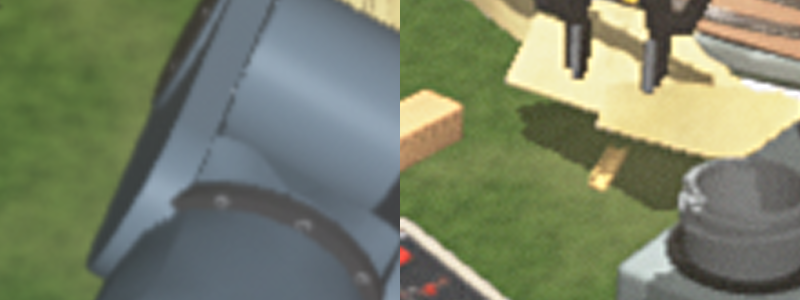

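The scene tile shows the finger tips at about (378,201), where the robot's own pose predicts (378,199–202). The bar at (377,225) lies straight below them. The small offset fits a scene-camera bias of about 2 px, so the top-view position holds and I'm going down to grasp.

>>> play_rows:
  series:
    - {"dx": 0, "dy": 0, "dz": -0.025, "rx": 0, "ry": 0, "rz": 0}
    - {"dx": 0, "dy": 0, "dz": -0.02, "rx": 0, "ry": 0, "rz": 0}
    - {"dx": 0, "dy": 0, "dz": -0.013, "rx": 0, "ry": 0, "rz": 0}
    - {"dx": 0, "dy": 0, "dz": 0, "rx": 0, "ry": 0, "rz": 0}
    - {"dx": 0, "dy": 0, "dz": 0, "rx": 0, "ry": 0, "rz": 0}

```text
time: 2.7
tcp_pos: [0.5914, -0.276, 0.0048]
orientation: [0.642, 0.766, 0.0, 0.001]
force: [0.2, -0.1, -0.6]
opening: 0.47
gripper_force: 0.0
```

>>> play_rows:
  series:
    - {"dx": 0, "dy": 0, "dz": 0, "rx": 0, "ry": 0, "rz": 0}
    - {"dx": 0, "dy": 0, "dz": 0, "rx": 0, "ry": 0, "rz": 0}
    - {"dx": 0, "dy": 0, "dz": 0, "rx": 0, "ry": 0, "rz": 0}
    - {"dx": 0, "dy": 0, "dz": 0, "rx": 0, "ry": 0, "rz": 0}
    - {"dx": 0, "dy": 0, "dz": 0, "rx": 0, "ry": 0, "rz": 0}
    - {"dx": 0, "dy": 0, "dz": 0, "rx": 0, "ry": 0, "rz": 0}
  claw: 0.0

```text
time: 3.3
tcp_pos: [0.5912, -0.2758, 0.0045]
orientation: [0.642, 0.766, 0.0, 0.001]
force: [-0.8, 0.5, 6.1]
opening: 0.113
gripper_force: 39.1
```

>>> play_rows:
  series:
    - {"dx": 0, "dy": 0, "dz": 0.03, "rx": 0, "ry": 0, "rz": 0}
    - {"dx": 0, "dy": 0, "dz": 0.04, "rx": 0, "ry": 0, "rz": 0}
    - {"dx": 0, "dy": 0, "dz": 0.04, "rx": 0, "ry": 0, "rz": 0}
    - {"dx": 0, "dy": 0, "dz": 0.04, "rx": 0, "ry": 0, "rz": 0}
    - {"dx": 0, "dy": 0, "dz": 0, "rx": 0, "ry": 0, "rz": 0}

```text
time: 3.8
tcp_pos: [0.593, -0.2768, 0.1599]
orientation: [0.642, 0.766, 0.001, 0.005]
force: [-0.5, 1.1, -0.7]
opening: 0.111
gripper_force: 39.1
```

>>> play_rows:
  series:
    - {"dx": -0.035, "dy": 0.0255, "dz": 0, "rx": 0, "ry": 0, "rz": 0}
    - {"dx": -0.035, "dy": 0.0255, "dz": 0, "rx": 0, "ry": 0, "rz": 0}
    - {"dx": -0.035, "dy": 0.0255, "dz": 0, "rx": 0, "ry": 0, "rz": 0}
    - {"dx": -0.033, "dy": 0.0255, "dz": 0, "rx": 0, "ry": 0, "rz": 0}
    - {"dx": 0, "dy": 0, "dz": 0, "rx": 0, "ry": 0, "rz": 0}
    - {"dx": 0, "dy": 0, "dz": -0.03, "rx": 0, "ry": 0, "rz": 0}
    - {"dx": 0, "dy": 0, "dz": -0.02, "rx": 0, "ry": 0, "rz": 0}
    - {"dx": 0, "dy": 0, "dz": 0, "rx": 0, "ry": 0, "rz": 0}
    - {"dx": 0, "dy": 0, "dz": 0, "rx": 0, "ry": 0, "rz": 0}

```text
time: 4.7
tcp_pos: [0.453, -0.1738, 0.1036]
orientation: [0.643, 0.766, -0.0, 0.0]
force: [0.1, -0.2, 0.7]
opening: 0.112
gripper_force: 39.2
```

Run:
```python
from h import *
s=st();pair("v2",(395,270,160),(415,220,100))
print(proj("scene",s["tcp_pos"]))
```

```text
t 4.7 tcp [ 0.453  -0.1738  0.1036] phi 10.04 q [ 0.6425  0.7663 -0.      0.    ] open 0.0096 gf 39.2 F [ 0.1 -0.2  0.7] M [-0.   -0.02 -0.01]
(np.float64(416.41268479051445), np.float64(220.28296452232698))
```

View pics/v2.png

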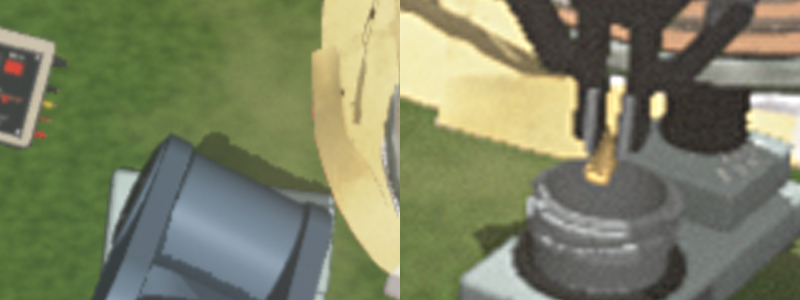

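The bar hangs between the pads over the mouth (scene tile: bar (603,160), mouth centre about (608,190)). I'm lowering it inside and releasing.

>>> play_rows:
  series:
    - {"dx": 0, "dy": 0, "dz": -0.02, "rx": 0, "ry": 0, "rz": 0}
    - {"dx": 0, "dy": 0, "dz": -0.015, "rx": 0, "ry": 0, "rz": 0}
    - {"dx": 0, "dy": 0, "dz": 0, "rx": 0, "ry": 0, "rz": 0}
    - {"dx": 0, "dy": 0, "dz": 0, "rx": 0, "ry": 0, "rz": 0}

```text
time: 5.2
tcp_pos: [0.4531, -0.1738, 0.0691]
orientation: [0.643, 0.766, 0.0, 0.0]
force: [0.4, -0.1, -0.8]
opening: 0.113
gripper_force: 39.2
```

>>> play_rows:
  series:
    - {"dx": 0, "dy": 0, "dz": 0, "rx": 0, "ry": 0, "rz": 0}
    - {"dx": 0, "dy": 0, "dz": 0, "rx": 0, "ry": 0, "rz": 0}
    - {"dx": 0, "dy": 0, "dz": 0, "rx": 0, "ry": 0, "rz": 0}
    - {"dx": 0, "dy": 0, "dz": 0, "rx": 0, "ry": 0, "rz": 0}
    - {"dx": 0, "dy": 0, "dz": 0.03, "rx": 0, "ry": 0, "rz": 0}
    - {"dx": 0, "dy": 0, "dz": 0.04, "rx": 0, "ry": 0, "rz": 0}
    - {"dx": 0, "dy": 0, "dz": 0.04, "rx": 0, "ry": 0, "rz": 0}
  claw: 0.025

```text
time: 5.9
tcp_pos: [0.4522, -0.1734, 0.1795]
orientation: [0.643, 0.766, -0.0, -0.0]
force: [0.5, -0.5, -0.0]
opening: 0.296
gripper_force: 0.0
```

Run:
```python
from h import *
pair("v3",(285,255,160),(265,300,90))
```

```text
(no output)
```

View pics/v3.png

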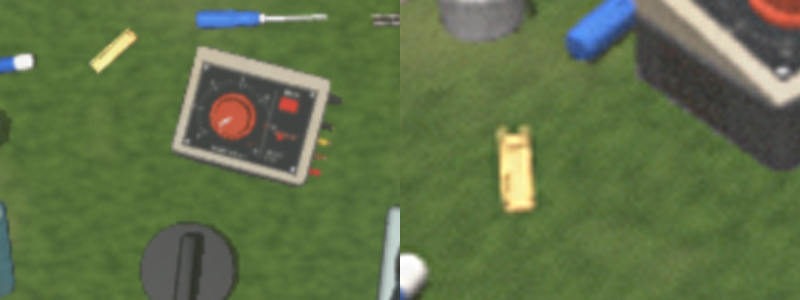

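The second bar is still at top (250.6,215), unmoved, and the lid hasn't moved either.

>>> play_rows:
  series:
    - {"dx": 0.0228, "dy": 0.0333, "dz": 0, "rx": 0, "ry": 0, "rz": 3.8}
    - {"dx": 0.0228, "dy": 0.0333, "dz": 0, "rx": 0, "ry": 0, "rz": 3.8}
    - {"dx": 0.0228, "dy": 0.0333, "dz": 0, "rx": 0, "ry": 0, "rz": 3.8}
    - {"dx": 0.0228, "dy": 0.0333, "dz": 0, "rx": 0, "ry": 0, "rz": 3.8}
    - {"dx": 0.0228, "dy": 0.0333, "dz": 0, "rx": 0, "ry": 0, "rz": 3.8}
    - {"dx": 0.0228, "dy": 0.0333, "dz": 0, "rx": 0, "ry": 0, "rz": 3.8}
    - {"dx": 0.0228, "dy": 0.0333, "dz": 0, "rx": 0, "ry": 0, "rz": 3.8}
    - {"dx": 0.0228, "dy": 0.0333, "dz": 0, "rx": 0, "ry": 0, "rz": 3.8}
    - {"dx": 0.0228, "dy": 0.0333, "dz": 0, "rx": 0, "ry": 0, "rz": 3.8}
    - {"dx": 0, "dy": 0, "dz": -0.04, "rx": 0, "ry": 0, "rz": 0}
    - {"dx": 0, "dy": 0, "dz": -0.04, "rx": 0, "ry": 0, "rz": 0}
    - {"dx": 0, "dy": 0, "dz": -0.04, "rx": 0, "ry": 0, "rz": 0}
    - {"dx": 0, "dy": 0, "dz": 0, "rx": 0, "ry": 0, "rz": 0}
    - {"dx": 0, "dy": 0, "dz": 0, "rx": 0, "ry": 0, "rz": 0}
  claw: 0.04

```text
time: 7.4
tcp_pos: [0.6578, 0.1261, 0.0585]
orientation: [0.389, 0.921, -0.0, -0.0]
force: [0.8, 0.4, 0.3]
opening: 0.468
gripper_force: 0.0
```

Run:
```python
from h import *
s=st();pair("v4",(250,215,90),(247,290,90))
```

```text
t 7.4 tcp [0.6578 0.1261 0.0585] phi 44.24 q [ 3.888e-01  9.213e-01 -2.000e-04 -4.000e-04] open 0.04 gf 0.0 F [0.8 0.4 0.3] M [ 0.03  0.02 -0.01]
```

View pics/v4.png

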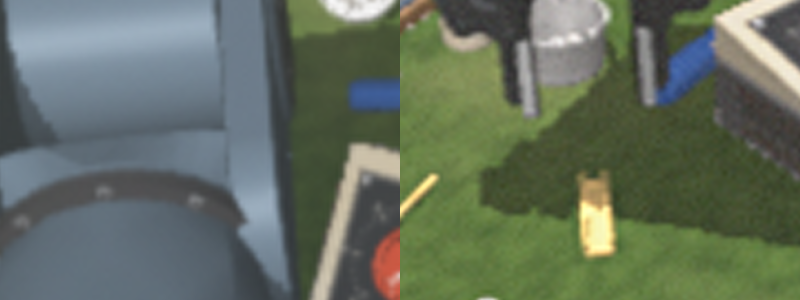

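The tips straddle the bar's line: tips at scene-tile x about 533 and 650, bar at about 595, still unmoved. Grasping.

>>> play_rows:
  series:
    - {"dx": 0, "dy": 0, "dz": -0.025, "rx": 0, "ry": 0, "rz": 0}
    - {"dx": 0, "dy": 0, "dz": -0.02, "rx": 0, "ry": 0, "rz": 0}
    - {"dx": 0, "dy": 0, "dz": -0.0095, "rx": 0, "ry": 0, "rz": 0}
    - {"dx": 0, "dy": 0, "dz": 0, "rx": 0, "ry": 0, "rz": 0}
    - {"dx": 0, "dy": 0, "dz": 0, "rx": 0, "ry": 0, "rz": 0}

```text
time: 8.0
tcp_pos: [0.6587, 0.1263, 0.0054]
orientation: [0.389, 0.921, 0.001, 0.001]
force: [0.8, -0.8, -1.9]
opening: 0.468
gripper_force: 0.0
```

>>> play_rows:
  series:
    - {"dx": 0, "dy": 0, "dz": 0, "rx": 0, "ry": 0, "rz": 0}
    - {"dx": 0, "dy": 0, "dz": 0, "rx": 0, "ry": 0, "rz": 0}
    - {"dx": 0, "dy": 0, "dz": 0, "rx": 0, "ry": 0, "rz": 0}
    - {"dx": 0, "dy": 0, "dz": 0, "rx": 0, "ry": 0, "rz": 0}
    - {"dx": 0, "dy": 0, "dz": 0, "rx": 0, "ry": 0, "rz": 0}
    - {"dx": 0, "dy": 0, "dz": 0, "rx": 0, "ry": 0, "rz": 0}
  claw: 0.0

```text
time: 8.6
tcp_pos: [0.6584, 0.1262, 0.005]
orientation: [0.389, 0.921, 0.0, 0.001]
force: [-1.5, -1.1, 5.8]
opening: 0.113
gripper_force: 39.1
```

>>> play_rows:
  series:
    - {"dx": 0, "dy": 0, "dz": 0.03, "rx": 0, "ry": 0, "rz": 0}
    - {"dx": 0, "dy": 0, "dz": 0.04, "rx": 0, "ry": 0, "rz": 0}
    - {"dx": 0, "dy": 0, "dz": 0.04, "rx": 0, "ry": 0, "rz": 0}
    - {"dx": 0, "dy": 0, "dz": 0.04, "rx": 0, "ry": 0, "rz": 0}
    - {"dx": 0, "dy": 0, "dz": 0, "rx": 0, "ry": 0, "rz": 0}

```text
time: 9.1
tcp_pos: [0.6605, 0.1265, 0.1605]
orientation: [0.389, 0.921, 0.002, 0.004]
force: [0.5, 0.2, -0.1]
opening: 0.112
gripper_force: 39.0
```

>>> play_rows:
  series:
    - {"dx": -0.0227, "dy": -0.0333, "dz": 0, "rx": 0, "ry": 0, "rz": 0}
    - {"dx": -0.0227, "dy": -0.0333, "dz": 0, "rx": 0, "ry": 0, "rz": 0}
    - {"dx": -0.0227, "dy": -0.0333, "dz": 0, "rx": 0, "ry": 0, "rz": 0}
    - {"dx": -0.0227, "dy": -0.0333, "dz": 0, "rx": 0, "ry": 0, "rz": 0}
    - {"dx": -0.0227, "dy": -0.0333, "dz": 0, "rx": 0, "ry": 0, "rz": 0}
    - {"dx": -0.0227, "dy": -0.0333, "dz": 0, "rx": 0, "ry": 0, "rz": 0}
    - {"dx": -0.0227, "dy": -0.0333, "dz": 0, "rx": 0, "ry": 0, "rz": 0}
    - {"dx": -0.0227, "dy": -0.0333, "dz": 0, "rx": 0, "ry": 0, "rz": 0}
    - {"dx": -0.0227, "dy": -0.0333, "dz": 0, "rx": 0, "ry": 0, "rz": 0}
    - {"dx": 0, "dy": 0, "dz": 0, "rx": 0, "ry": 0, "rz": 0}
    - {"dx": 0, "dy": 0, "dz": -0.02, "rx": 0, "ry": 0, "rz": 0}
    - {"dx": 0, "dy": 0, "dz": -0.02, "rx": 0, "ry": 0, "rz": 0}
    - {"dx": 0, "dy": 0, "dz": 0, "rx": 0, "ry": 0, "rz": 0}
    - {"dx": 0, "dy": 0, "dz": 0, "rx": 0, "ry": 0, "rz": 0}

```text
time: 10.5
tcp_pos: [0.4538, -0.1732, 0.114]
orientation: [0.389, 0.921, 0.0, -0.0]
force: [-0.5, -0.6, 0.1]
opening: 0.109
gripper_force: 39.1
```

Run:
```python
from h import *
s=st();pair("v5",(300,255,190),(415,220,100))
```

```text
t 10.5 tcp [ 0.4538 -0.1732  0.114 ] phi 44.27 q [ 3.886e-01  9.214e-01  0.000e+00 -2.000e-04] open 0.0093 gf 39.1 F [-0.5 -0.6  0.1] M [ 0.02 -0.02 -0.02]
```

View pics/v5.png

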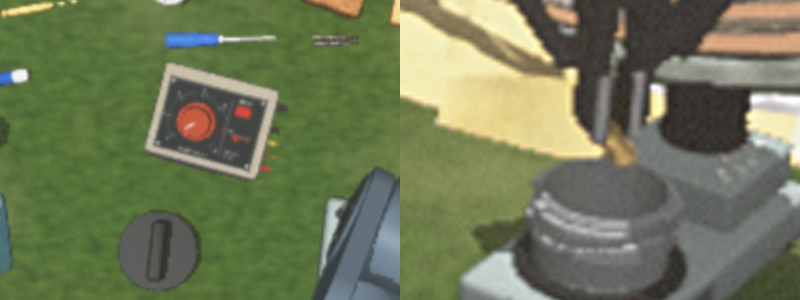

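The bar is held over the mouth (scene tile (623,150)) and the lid is still at top tile (158,250). Lowering and releasing.

>>> play_rows:
  series:
    - {"dx": 0, "dy": 0, "dz": -0.02, "rx": 0, "ry": 0, "rz": 0}
    - {"dx": 0, "dy": 0, "dz": -0.022, "rx": 0, "ry": 0, "rz": 0}
    - {"dx": 0, "dy": 0, "dz": 0, "rx": 0, "ry": 0, "rz": 0}
    - {"dx": 0, "dy": 0, "dz": 0, "rx": 0, "ry": 0, "rz": 0}

```text
time: 11.0
tcp_pos: [0.4539, -0.1736, 0.0726]
orientation: [0.389, 0.921, -0.0, 0.0]
force: [-0.5, -0.4, 0.1]
opening: 0.106
gripper_force: 40.4
```

>>> play_rows:
  series:
    - {"dx": 0, "dy": 0, "dz": 0, "rx": 0, "ry": 0, "rz": 0}
    - {"dx": 0, "dy": 0, "dz": 0, "rx": 0, "ry": 0, "rz": 0}
    - {"dx": 0, "dy": 0, "dz": 0, "rx": 0, "ry": 0, "rz": 0}
    - {"dx": 0, "dy": 0, "dz": 0, "rx": 0, "ry": 0, "rz": 0}
    - {"dx": 0, "dy": 0, "dz": 0.03, "rx": 0, "ry": 0, "rz": 0}
    - {"dx": 0, "dy": 0, "dz": 0.04, "rx": 0, "ry": 0, "rz": 0}
    - {"dx": 0, "dy": 0, "dz": 0.04, "rx": 0, "ry": 0, "rz": 0}
    - {"dx": -0.01, "dy": 0.04, "dz": 0, "rx": 0, "ry": 0, "rz": 5}
    - {"dx": -0.01, "dy": 0.04, "dz": 0, "rx": 0, "ry": 0, "rz": 5}
    - {"dx": -0.01, "dy": 0.04, "dz": 0, "rx": 0, "ry": 0, "rz": 5}
    - {"dx": 0, "dy": 0, "dz": 0, "rx": 0, "ry": 0, "rz": 5}
    - {"dx": 0, "dy": 0, "dz": 0, "rx": 0, "ry": 0, "rz": 5}
  claw: 0.025

```text
time: 12.2
tcp_pos: [0.4233, -0.0525, 0.1821]
orientation: [0.177, 0.984, -0.0, 0.0]
force: [0.4, 0.4, -0.4]
opening: 0.291
gripper_force: 0.0
```

Run:
```python
from h import *
s=st();pair("v6",(395,300,120),(415,225,80))
```

```text
t 12.2 tcp [ 0.4233 -0.0525  0.1821] phi 69.57 q [ 1.774e-01  9.841e-01 -0.000e+00  2.000e-04] open 0.0249 gf 0.0 F [ 0.4  0.4 -0.4] M [-0.05 -0.03  0.01]
```

View pics/v6.png

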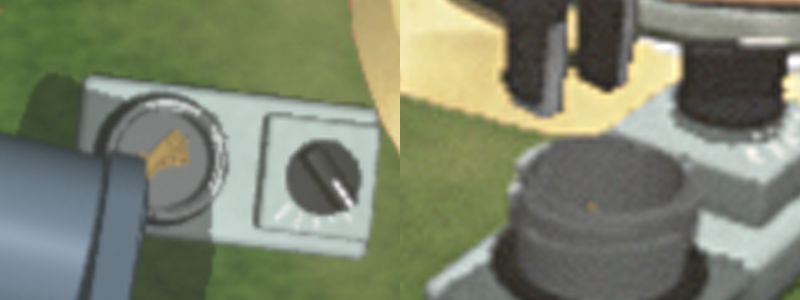

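Brass shows in the bowl at top tile (170,150), and the bench is clear of it. Next I'm refining the bowl and lid centres.

Run:
```python
from h import *
im=cv2.imread("pics/top0.png",0);K=8
for n,(u,v),rs,zs in(("bowl",(383,303),[(13.8,15.2),(15.3,16.6),(17,18.8)],[.08,.08,.075]),("lid",(281,303),[(17.8,20)],[.021])):
    g=cv2.resize(im[v-32:v+32,u-32:u+32],None,fx=K,fy=K,interpolation=cv2.INTER_CUBIC);g=cv2.GaussianBlur(g,(0,0),4)
    for (a,b),z in zip(rs,zs):
        c=cv2.HoughCircles(g,cv2.HOUGH_GRADIENT_ALT,1,3,param1=60,param2=.6,minRadius=int(a*K),maxRadius=int(b*K))
        if c is None: print(n,a,None);continue
        for x,y,r in c.reshape(-1,c.shape[-1])[:3,:3]:
            U,V=u-32+(x+.5)/K-.5,v-32+(y+.5)/K-.5; print(n,round(U,2),round(V,2),"r",r/K,onz("top",U,V,z).round(4))
# lid bar axis by min-area rect of dark bar
t=cv2.imread("pics/tmp_top.png",0)
g=cv2.resize(im[283:323,261:301],None,fx=8,fy=8,interpolation=cv2.INTER_CUBIC)
print(np.percentile(g[80:240,80:240],[1,5,10,20,50,90]))
m=((g<np.percentile(g[80:240,80:240],12))*255).astype(np.uint8)
k,_=cv2.findContours(m,cv2.RETR_EXTERNAL,cv2.CHAIN_APPROX_NONE)
for q in sorted(k,key=cv2.contourArea)[-2:]:
    print(cv2.contourArea(q),cv2.minAreaRect(q))
```

```text
bowl 13.8 None
bowl 15.3 None
bowl 17 None
lid 17.8 None
[48. 50. 54. 66. 86. 91.]
3742.5 ((181.24240112304688, 158.06301879882812), (38.50299072265625, 218.20541381835938), 0.5354589819908142)
```

```bash
cat > fit.py <<'E'
from h import *
from scipy.optimize import least_squares
def edges(im,u,v,r0,r1,sgn):
    g=cv2.GaussianBlur(im.astype(np.float32),(0,0),.6); P=[]
    for a in np.linspace(0,2*np.pi,120,endpoint=False):
        r=np.arange(r0,r1,.1);x=u+r*np.cos(a);y=v+r*np.sin(a)
        p=cv2.remap(g,x.astype(np.float32)[None],y.astype(np.float32)[None],cv2.INTER_CUBIC)[0]
        d=np.gradient(p)*sgn;i=d.argmax();P.append((x[i],y[i]))
    return np.array(P)
def circ(P):
    f=lambda q:np.hypot(P[:,0]-q[0],P[:,1]-q[1])-q[2]
    s=least_squares(f,[*P.mean(0),15],loss="soft_l1",f_scale=.3);return s.x,np.median(abs(f(s.x)))
if __name__=="__main__":
    t=cv2.imread("pics/top0.png")
    for n,u,v,r0,r1,sg,ch,z in[("lid",281,303,15,23,1,1,.02),("bowl inner",383.1,303,12,16.5,-1,1,.08),("bowl inner+",383.1,303,12,16.5,1,1,.08),("bowl outer",383.1,303,15,19,-1,1,.08),("ribs outer",383.1,303,15,21,1,1,.075)]:
        q,e=circ(edges(t[:,:,ch],u,v,r0,r1,sg));print(n,q.round(2),"res",e.round(2),onz("top",q[0],q[1],z).round(4))
E
python3 fit.py
```

```text
lid [280.39 302.64  19.84] res 0.34 [0.4546 0.0549 0.02  ]
bowl inner [381.71 303.27  14.89] res 0.41 [ 0.4533 -0.1708  0.08  ]
bowl inner+ [384.07 302.52  15.43] res 0.22 [ 0.4549 -0.176   0.08  ]
bowl outer [384.33 302.73  17.82] res 0.24 [ 0.4545 -0.1765  0.08  ]
ribs outer [382.46 302.57  19.89] res 0.45 [ 0.4548 -0.173   0.075 ]
```

Run:
```python
from h import *
t=cv2.imread("pics/top0.png")
f=lambda u,v:cv2.warpAffine(t,np.float32([[10,0,200-u*10],[0,10,200-v*10]]),(400,400),flags=cv2.INTER_CUBIC)
im=np.hstack([f(281,303),f(384,303)])
# overlay expected rim circles (white dots) for a guess, to compare with the picture
def ring(c,r,z,col,u0,off):
    for a in np.arange(0,360,15):
        u,v=proj("top",np.array([c[0]+r*np.cos(np.radians(a)),c[1]+r*np.sin(np.radians(a)),z]))
        x,y=int(200+(u-u0)*10)+off,int(200+(v-303)*10);cv2.circle(im,(x,y),2,col,-1)
b=(.4545,-.1765)
ring(b,.032,.08,(0,0,255),384,400);ring(b,.0395,.075,(0,255,255),384,400);ring(b,.035,.08,(255,0,255),384,400)
l=(.4540,.0545)
ring(l,.0435,.0195,(0,255,255),281,0);ring(l,.0435,.002,(0,0,255),281,0)
cv2.imwrite("pics/v7.png",im)
```

```text
(no output)
```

View pics/v7.png

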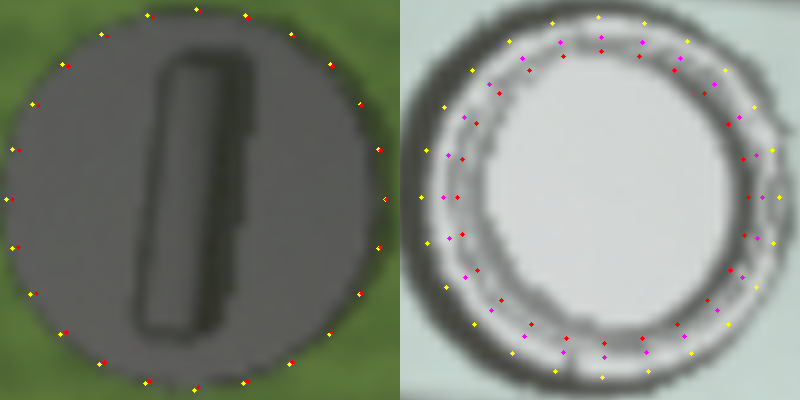

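The overlay shows the bowl's bright ring about 0.6 px right of my guess, so its centre is near (0.4544,-0.178). The lid disc fits (0.454,0.0548), with its bar at about -6°. I'm going to the lid with the closing line at -96°, which leaves j6 room for the backward turn.

>>> play_rows:
  series:
    - {"dx": 0.0015, "dy": 0.0054, "dz": 0, "rx": 0, "ry": 0, "rz": -8.28}
    - {"dx": 0.0015, "dy": 0.0054, "dz": 0, "rx": 0, "ry": 0, "rz": -8.28}
    - {"dx": 0.0015, "dy": 0.0054, "dz": 0, "rx": 0, "ry": 0, "rz": -8.28}
    - {"dx": 0.0015, "dy": 0.0054, "dz": 0, "rx": 0, "ry": 0, "rz": -8.28}
    - {"dx": 0.0015, "dy": 0.0054, "dz": 0, "rx": 0, "ry": 0, "rz": -8.28}
    - {"dx": 0.0015, "dy": 0.0054, "dz": 0, "rx": 0, "ry": 0, "rz": -8.28}
    - {"dx": 0.0015, "dy": 0.0054, "dz": 0, "rx": 0, "ry": 0, "rz": -8.28}
    - {"dx": 0.0015, "dy": 0.0054, "dz": 0, "rx": 0, "ry": 0, "rz": -8.28}
    - {"dx": 0.0015, "dy": 0.0054, "dz": 0, "rx": 0, "ry": 0, "rz": -8.28}
    - {"dx": 0.0015, "dy": 0.0054, "dz": 0, "rx": 0, "ry": 0, "rz": -8.28}
    - {"dx": 0.0015, "dy": 0.0054, "dz": 0, "rx": 0, "ry": 0, "rz": -8.28}
    - {"dx": 0.0015, "dy": 0.0054, "dz": 0, "rx": 0, "ry": 0, "rz": -8.28}
    - {"dx": 0.0015, "dy": 0.0054, "dz": 0, "rx": 0, "ry": 0, "rz": -8.28}
    - {"dx": 0.0015, "dy": 0.0054, "dz": 0, "rx": 0, "ry": 0, "rz": -8.28}
    - {"dx": 0.0015, "dy": 0.0054, "dz": 0, "rx": 0, "ry": 0, "rz": -8.28}
    - {"dx": 0.0015, "dy": 0.0054, "dz": 0, "rx": 0, "ry": 0, "rz": -8.28}
    - {"dx": 0.0015, "dy": 0.0054, "dz": 0, "rx": 0, "ry": 0, "rz": -8.28}
    - {"dx": 0.0015, "dy": 0.0054, "dz": 0, "rx": 0, "ry": 0, "rz": -8.28}
    - {"dx": 0.002, "dy": 0.0054, "dz": 0, "rx": 0, "ry": 0, "rz": -8.28}
    - {"dx": 0.002, "dy": 0.0054, "dz": 0, "rx": 0, "ry": 0, "rz": -8.28}
  claw: 0.05

```text
time: 14.3
tcp_pos: [0.4546, 0.0544, 0.1818]
orientation: [0.998, -0.06, -0.0, -0.0]
force: [0.2, 0.2, -0.1]
opening: 0.584
gripper_force: 0.0
```

>>> play_rows:
  series:
    - {"dx": 0, "dy": 0, "dz": -0.03, "rx": 0, "ry": 0, "rz": 0}
    - {"dx": 0, "dy": 0, "dz": -0.03, "rx": 0, "ry": 0, "rz": 0}
    - {"dx": 0, "dy": 0, "dz": -0.03, "rx": 0, "ry": 0, "rz": 0}
    - {"dx": 0, "dy": 0, "dz": 0, "rx": 0, "ry": 0, "rz": 0}
    - {"dx": 0, "dy": 0, "dz": 0, "rx": 0, "ry": 0, "rz": 0}

```text
time: 14.8
tcp_pos: [0.4547, 0.0543, 0.0923]
orientation: [0.998, -0.056, -0.0, 0.0]
force: [0.0, 0.1, -0.3]
opening: 0.583
gripper_force: 0.0
```

Run:
```python
from h import *
s=st();print("j6",s["joint_positions"][5])
pair("v8",(281,303,70),(362,300,70))
```

```text
t 14.8 tcp [0.4547 0.0543 0.0923] phi -96.46 q [ 9.984e-01 -5.630e-02 -3.000e-04  0.000e+00] open 0.0498 gf 0.0 F [ 0.   0.1 -0.3] M [ 0.03 -0.04 -0.01]
j6 1.7006276762093842
```

View pics/v8.png

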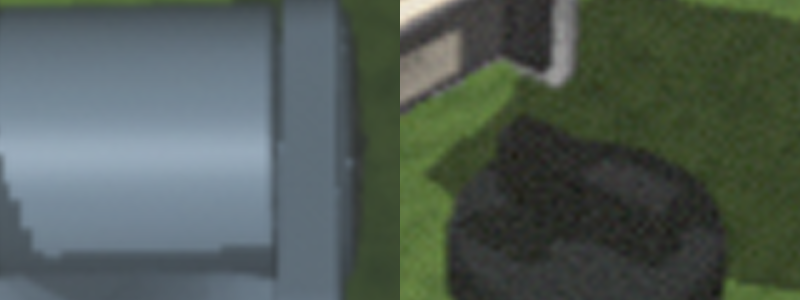

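In the scene tile the lid is unmoved, with its bar at about (590,190) and one finger to its left at (565,60). Going down and gripping the bar.

>>> play_rows:
  series:
    - {"dx": 0, "dy": 0, "dz": -0.025, "rx": 0, "ry": 0, "rz": 0}
    - {"dx": 0, "dy": 0, "dz": -0.025, "rx": 0, "ry": 0, "rz": 0}
    - {"dx": 0, "dy": 0, "dz": -0.014, "rx": 0, "ry": 0, "rz": 0}
    - {"dx": 0, "dy": 0, "dz": 0, "rx": 0, "ry": 0, "rz": 0}
    - {"dx": 0, "dy": 0, "dz": 0, "rx": 0, "ry": 0, "rz": 0}

```text
time: 15.4
tcp_pos: [0.4553, 0.0545, 0.029]
orientation: [0.998, -0.056, 0.001, -0.0]
force: [-0.6, -1.0, -0.3]
opening: 0.585
gripper_force: 0.0
```

>>> play_rows:
  series:
    - {"dx": 0, "dy": 0, "dz": 0, "rx": 0, "ry": 0, "rz": 0}
    - {"dx": 0, "dy": 0, "dz": 0, "rx": 0, "ry": 0, "rz": 0}
    - {"dx": 0, "dy": 0, "dz": 0, "rx": 0, "ry": 0, "rz": 0}
    - {"dx": 0, "dy": 0, "dz": 0, "rx": 0, "ry": 0, "rz": 0}
    - {"dx": 0, "dy": 0, "dz": 0, "rx": 0, "ry": 0, "rz": 0}
    - {"dx": 0, "dy": 0, "dz": 0, "rx": 0, "ry": 0, "rz": 0}
    - {"dx": 0, "dy": 0, "dz": 0, "rx": 0, "ry": 0, "rz": 0}
  claw: 0.0
  squeeze: 80

```text
time: 16.1
tcp_pos: [0.4552, 0.0545, 0.029]
orientation: [0.998, -0.055, 0.001, -0.0]
force: [-2.8, -0.3, 12.9]
opening: 0.167
gripper_force: 78.7
```

>>> play_rows:
  series:
    - {"dx": 0, "dy": 0, "dz": 0.02, "rx": 0, "ry": 0, "rz": 0}
    - {"dx": 0, "dy": 0, "dz": 0.03, "rx": 0, "ry": 0, "rz": 0}
    - {"dx": 0, "dy": 0, "dz": 0.04, "rx": 0, "ry": 0, "rz": 0}
    - {"dx": 0, "dy": 0, "dz": 0, "rx": 0, "ry": 0, "rz": 0}
    - {"dx": 0, "dy": 0, "dz": 0, "rx": 0, "ry": 0, "rz": 0}

```text
time: 16.6
tcp_pos: [0.4546, 0.0544, 0.1182]
orientation: [0.998, -0.055, 0.001, -0.0]
force: [0.3, 0.3, -3.4]
opening: 0.163
gripper_force: 79.2
```

Run:
```python
from h import *
s=st();print("j6",s["joint_positions"][5])
```

```text
t 16.6 tcp [0.4546 0.0544 0.1182] phi -96.36 q [ 9.985e-01 -5.540e-02  7.000e-04 -0.000e+00] open 0.0139 gf 79.2 F [ 0.3  0.3 -3.4] M [ 0.02 -0.02  0.01]
j6 1.6991971594125268
```

>>> play_rows:
  series:
    - {"dx": 0.001, "dy": 0, "dz": 0.025, "rx": 0, "ry": 0, "rz": 0}
    - {"dx": 0, "dy": -0.029, "dz": 0, "rx": 0, "ry": 0, "rz": 0}
    - {"dx": 0, "dy": -0.029, "dz": 0, "rx": 0, "ry": 0, "rz": 0}
    - {"dx": 0, "dy": -0.029, "dz": 0, "rx": 0, "ry": 0, "rz": 0}
    - {"dx": 0, "dy": -0.029, "dz": 0, "rx": 0, "ry": 0, "rz": 0}
    - {"dx": 0, "dy": -0.029, "dz": 0, "rx": 0, "ry": 0, "rz": 0}
    - {"dx": 0, "dy": -0.029, "dz": 0, "rx": 0, "ry": 0, "rz": 0}
    - {"dx": 0, "dy": -0.029, "dz": 0, "rx": 0, "ry": 0, "rz": 0}
    - {"dx": 0, "dy": -0.0295, "dz": 0, "rx": 0, "ry": 0, "rz": 0}
    - {"dx": 0, "dy": 0, "dz": 0, "rx": 0, "ry": 0, "rz": 0}
    - {"dx": 0, "dy": 0, "dz": 0, "rx": 0, "ry": 0, "rz": 0}
    - {"dx": 0, "dy": 0, "dz": -0.02, "rx": 0, "ry": 0, "rz": 0}
    - {"dx": 0, "dy": 0, "dz": 0, "rx": 0, "ry": 0, "rz": 0}
    - {"dx": 0, "dy": 0, "dz": 0, "rx": 0, "ry": 0, "rz": 0}

```text
time: 18.0
tcp_pos: [0.4552, -0.1772, 0.1224]
orientation: [0.998, -0.055, -0.001, -0.0]
force: [0.3, 1.0, -2.9]
opening: 0.168
gripper_force: 79.0
```

Run:
```python
from h import *
s=st();print("j6",s["joint_positions"][5])
pair("v9",(384,303,60),(416,225,60))
```

```text
t 18.0 tcp [ 0.4552 -0.1772  0.1224] phi -96.31 q [ 9.985e-01 -5.500e-02 -8.000e-04 -4.000e-04] open 0.0143 gf 79.0 F [ 0.3  1.  -2.9] M [0.03 0.01 0.07]
j6 1.2142032561556417
```

View pics/v9.png

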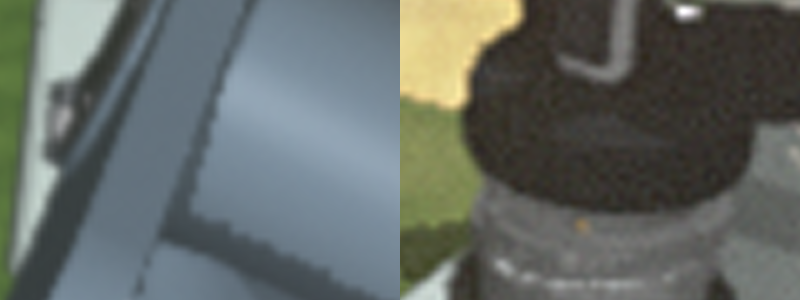

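The lid is level over the bowl; in the scene tile both are centred at x of about 607. That was the last picture, so the rest goes by force and pose. Lowering gently to contact.

>>> play_rows:
  series:
    - {"dx": 0, "dy": 0, "dz": -0.008, "rx": 0, "ry": 0, "rz": 0}
    - {"dx": 0, "dy": 0, "dz": -0.006, "rx": 0, "ry": 0, "rz": 0}
    - {"dx": 0, "dy": 0, "dz": 0, "rx": 0, "ry": 0, "rz": 0}
    - {"dx": 0, "dy": 0, "dz": 0, "rx": 0, "ry": 0, "rz": 0}

```text
time: 18.5
tcp_pos: [0.4554, -0.178, 0.1086]
orientation: [0.998, -0.055, -0.0, -0.0]
force: [-0.0, -0.6, -2.9]
opening: 0.166
gripper_force: 79.1
```

>>> play_rows:
  series:
    - {"dx": 0, "dy": 0, "dz": -0.002, "rx": 0, "ry": 0, "rz": 0}
    - {"dx": 0, "dy": 0, "dz": -0.001, "rx": 0, "ry": 0, "rz": 0}
    - {"dx": 0, "dy": 0, "dz": 0, "rx": 0, "ry": 0, "rz": 0}
    - {"dx": 0, "dy": 0, "dz": 0, "rx": 0, "ry": 0, "rz": 0}

```text
time: 18.9
tcp_pos: [0.4556, -0.1781, 0.1058]
orientation: [0.998, -0.055, 0.0, 0.0]
force: [0.2, -0.1, -3.8]
opening: 0.167
gripper_force: 79.1
```

Run:
```python
from h import *
st()
```

```text
t 18.9 tcp [ 0.4556 -0.1781  0.1058] phi -96.36 q [ 0.9985 -0.0555  0.      0.    ] open 0.0142 gf 79.1 F [ 0.2 -0.1 -3.8] M [ 0.04 -0.03 -0.  ]
```

No contact yet, and the lid is already below boss height. Continuing down.

>>> play_rows:
  series:
    - {"dx": 0, "dy": 0, "dz": -0.001, "rx": 0, "ry": 0, "rz": 0}
    - {"dx": 0, "dy": 0, "dz": -0.001, "rx": 0, "ry": 0, "rz": 0}
    - {"dx": 0, "dy": 0, "dz": 0, "rx": 0, "ry": 0, "rz": 0}
    - {"dx": 0, "dy": 0, "dz": 0, "rx": 0, "ry": 0, "rz": 0}

```text
time: 19.3
tcp_pos: [0.4556, -0.1781, 0.104]
orientation: [0.998, -0.055, 0.0, 0.0]
force: [-1.0, 1.0, 2.4]
opening: 0.172
gripper_force: 79.8
```

>>> play_rows:
  series:
    - {"dx": 0, "dy": 0, "dz": -0.001, "rx": 0, "ry": 0, "rz": 0}
    - {"dx": 0, "dy": 0, "dz": 0, "rx": 0, "ry": 0, "rz": 0}
    - {"dx": 0, "dy": 0, "dz": 0, "rx": 0, "ry": 0, "rz": 0}

```text
time: 19.6
tcp_pos: [0.4557, -0.1782, 0.1038]
orientation: [0.998, -0.055, 0.0, 0.0]
force: [-5.7, 1.5, 15.9]
opening: 0.166
gripper_force: 81.9
```

Run:
```python
from h import *
st()
```

```text
t 19.6 tcp [ 0.4557 -0.1782  0.1038] phi -96.36 q [ 9.985e-01 -5.540e-02  3.000e-04  1.000e-04] open 0.0142 gf 81.9 F [-5.7  1.5 15.9] M [0.47 0.88 0.02]
```

Contact is at TCP z 0.104, so the lugs stand on the ribs. Easing the push and turning backward (counterclockwise) in short steps.

>>> play_rows:
  series:
    - {"dx": 0, "dy": 0, "dz": 0.0003, "rx": 0, "ry": 0, "rz": 4}
    - {"dx": 0, "dy": 0, "dz": 0, "rx": 0, "ry": 0, "rz": 4}
    - {"dx": 0, "dy": 0, "dz": 0, "rx": 0, "ry": 0, "rz": 4}
    - {"dx": 0, "dy": 0, "dz": 0, "rx": 0, "ry": 0, "rz": 0}
    - {"dx": 0, "dy": 0, "dz": 0, "rx": 0, "ry": 0, "rz": 0}

```text
time: 20.1
tcp_pos: [0.4564, -0.1784, 0.1039]
orientation: [0.999, 0.049, 0.001, 0.001]
force: [-0.3, -0.2, 7.7]
opening: 0.168
gripper_force: 80.6
```

Run:
```python
from h import *
st()
```

```text
t 20.1 tcp [ 0.4564 -0.1784  0.1039] phi -84.33 q [9.988e-01 4.940e-02 1.000e-03 6.000e-04] open 0.0144 gf 80.6 F [-0.3 -0.2  7.7] M [0.14 0.08 0.16]
```

>>> play_rows:
  series:
    - {"dx": 0, "dy": 0, "dz": 0, "rx": 0, "ry": 0, "rz": 4}
    - {"dx": 0, "dy": 0, "dz": 0, "rx": 0, "ry": 0, "rz": 4}
    - {"dx": 0, "dy": 0, "dz": 0, "rx": 0, "ry": 0, "rz": 4}
    - {"dx": 0, "dy": 0, "dz": 0, "rx": 0, "ry": 0, "rz": 0}
    - {"dx": 0, "dy": 0, "dz": 0, "rx": 0, "ry": 0, "rz": 0}

```text
time: 20.6
tcp_pos: [0.4554, -0.178, 0.1029]
orientation: [0.988, 0.152, -0.0, -0.0]
force: [0.3, -0.5, -3.2]
opening: 0.169
gripper_force: 79.1
```

Run:
```python
from h import *
st()
```

```text
t 20.6 tcp [ 0.4554 -0.178   0.1029] phi -72.47 q [ 9.883e-01  1.524e-01 -2.000e-04 -1.000e-04] open 0.0144 gf 79.1 F [ 0.3 -0.5 -3.2] M [-0.01 -0.   -0.04]
```

Contact vanished between 12° and 24° back, so the lugs are over the gaps. Lowering.

>>> play_rows:
  series:
    - {"dx": 0, "dy": 0, "dz": -0.001, "rx": 0, "ry": 0, "rz": 0}
    - {"dx": 0, "dy": 0, "dz": -0.001, "rx": 0, "ry": 0, "rz": 0}
    - {"dx": 0, "dy": 0, "dz": 0, "rx": 0, "ry": 0, "rz": 0}
    - {"dx": 0, "dy": 0, "dz": 0, "rx": 0, "ry": 0, "rz": 0}

```text
time: 21.0
tcp_pos: [0.4555, -0.178, 0.101]
orientation: [0.988, 0.153, -0.0, -0.0]
force: [0.3, -0.3, -2.8]
opening: 0.166
gripper_force: 79.1
```

>>> play_rows:
  series:
    - {"dx": 0, "dy": 0, "dz": 0, "rx": 0, "ry": 0, "rz": 2}
    - {"dx": 0, "dy": 0, "dz": 0, "rx": 0, "ry": 0, "rz": 2}
    - {"dx": 0, "dy": 0, "dz": 0, "rx": 0, "ry": 0, "rz": 0}
    - {"dx": 0, "dy": 0, "dz": 0, "rx": 0, "ry": 0, "rz": 0}

```text
time: 21.4
tcp_pos: [0.4555, -0.1781, 0.1011]
orientation: [0.982, 0.187, 0.0, 0.0]
force: [-0.3, -0.3, -3.8]
opening: 0.16
gripper_force: 79.1
```

Run:
```python
from h import *
st()
```

```text
t 21.4 tcp [ 0.4555 -0.1781  0.1011] phi -68.42 q [0.9823 0.1872 0.     0.    ] open 0.0136 gf 79.1 F [-0.3 -0.3 -3.8] M [-0.01 -0.01  0.04]
```

>>> play_rows:
  series:
    - {"dx": 0, "dy": 0, "dz": -0.0015, "rx": 0, "ry": 0, "rz": 0}
    - {"dx": 0, "dy": 0, "dz": -0.0015, "rx": 0, "ry": 0, "rz": 0}
    - {"dx": 0, "dy": 0, "dz": -0.001, "rx": 0, "ry": 0, "rz": 0}
    - {"dx": 0, "dy": 0, "dz": 0, "rx": 0, "ry": 0, "rz": 0}
    - {"dx": 0, "dy": 0, "dz": 0, "rx": 0, "ry": 0, "rz": 0}

```text
time: 21.9
tcp_pos: [0.4555, -0.178, 0.097]
orientation: [0.982, 0.188, -0.0, -0.0]
force: [-0.4, -0.7, -2.5]
opening: 0.168
gripper_force: 79.1
```

>>> play_rows:
  series:
    - {"dx": 0, "dy": 0, "dz": -0.001, "rx": 0, "ry": 0, "rz": 0}
    - {"dx": 0, "dy": 0, "dz": 0, "rx": 0, "ry": 0, "rz": 0}
    - {"dx": 0, "dy": 0, "dz": 0, "rx": 0, "ry": 0, "rz": 0}

```text
time: 22.2
tcp_pos: [0.4556, -0.1781, 0.0961]
orientation: [0.982, 0.188, 0.0, 0.0]
force: [0.0, 1.2, -2.6]
opening: 0.169
gripper_force: 79.1
```

Run:
```python
from h import *
st()
```

```text
t 22.2 tcp [ 0.4556 -0.1781  0.0961] phi -68.36 q [0.9822 0.1877 0.     0.    ] open 0.0145 gf 79.1 F [ 0.   1.2 -2.6] M [-0.02 -0.04  0.05]
```

>>> play_rows:
  series:
    - {"dx": 0, "dy": 0, "dz": -0.0006, "rx": 0, "ry": 0, "rz": 0}
    - {"dx": 0, "dy": 0, "dz": 0, "rx": 0, "ry": 0, "rz": 0}
    - {"dx": 0, "dy": 0, "dz": 0, "rx": 0, "ry": 0, "rz": 0}

```text
time: 22.5
tcp_pos: [0.4556, -0.1781, 0.0959]
orientation: [0.982, 0.188, 0.0, 0.0]
force: [-3.1, 0.0, 5.8]
opening: 0.165
gripper_force: 80.4
```

>>> play_rows:
  series:
    - {"dx": 0, "dy": 0, "dz": -0.0006, "rx": 0, "ry": 0, "rz": 0}
    - {"dx": 0, "dy": 0, "dz": 0, "rx": 0, "ry": 0, "rz": 0}
    - {"dx": 0, "dy": 0, "dz": 0, "rx": 0, "ry": 0, "rz": 0}

```text
time: 22.8
tcp_pos: [0.4557, -0.1781, 0.0958]
orientation: [0.982, 0.188, 0.0, 0.0]
force: [-5.3, 1.8, 13.1]
opening: 0.163
gripper_force: 81.7
```

Run:
```python
from h import *
st()
```

```text
t 22.8 tcp [ 0.4557 -0.1781  0.0958] phi -68.35 q [9.822e-01 1.878e-01 2.000e-04 2.000e-04] open 0.0139 gf 81.7 F [-5.3  1.8 13.1] M [ 0.45  0.89 -0.02]
```

Contact at 0.0959 is the "dropped in" height. Screwing clockwise now with a light push.

>>> play_rows:
  series:
    - {"dx": 0, "dy": 0, "dz": -0.0002, "rx": 0, "ry": 0, "rz": -4}
    - {"dx": 0, "dy": 0, "dz": -0.0002, "rx": 0, "ry": 0, "rz": -4}
    - {"dx": 0, "dy": 0, "dz": -0.0002, "rx": 0, "ry": 0, "rz": -4}
    - {"dx": 0, "dy": 0, "dz": 0, "rx": 0, "ry": 0, "rz": 0}

```text
time: 23.2
tcp_pos: [0.4565, -0.1786, 0.0957]
orientation: [0.997, 0.083, 0.001, 0.001]
force: [-2.6, 1.2, 15.3]
opening: 0.163
gripper_force: 81.7
```

Run:
```python
from h import *
st()
```

```text
t 23.2 tcp [ 0.4565 -0.1786  0.0957] phi -80.49 q [9.966e-01 8.290e-02 1.200e-03 8.000e-04] open 0.0139 gf 81.7 F [-2.6  1.2 15.3] M [ 0.16  0.56 -0.26]
```

>>> play_rows:
  series:
    - {"dx": 0, "dy": 0, "dz": -0.0002, "rx": 0, "ry": 0, "rz": -4}
    - {"dx": 0, "dy": 0, "dz": -0.0002, "rx": 0, "ry": 0, "rz": -4}
    - {"dx": 0, "dy": 0, "dz": -0.0002, "rx": 0, "ry": 0, "rz": -4}
    - {"dx": 0, "dy": 0, "dz": 0, "rx": 0, "ry": 0, "rz": 0}

```text
time: 23.6
tcp_pos: [0.4567, -0.1787, 0.0949]
orientation: [1.0, -0.022, 0.001, 0.001]
force: [-0.1, -0.1, 11.8]
opening: 0.169
gripper_force: 81.2
```

Run:
```python
from h import *
st()
```

```text
t 23.6 tcp [ 0.4567 -0.1787  0.0949] phi -92.51 q [ 9.998e-01 -2.190e-02  1.500e-03  7.000e-04] open 0.0144 gf 81.2 F [-0.1 -0.1 11.8] M [-0.06  0.27 -0.32]
```

Engaged: z is falling with the turn, and the torque is about 0.3 N m. Continuing.

>>> play_rows:
  series:
    - {"dx": 0, "dy": 0, "dz": -0.0003, "rx": 0, "ry": 0, "rz": -4}
    - {"dx": 0, "dy": 0, "dz": -0.0002, "rx": 0, "ry": 0, "rz": -4}
    - {"dx": 0, "dy": 0, "dz": -0.0003, "rx": 0, "ry": 0, "rz": -4}
    - {"dx": 0, "dy": 0, "dz": -0.0002, "rx": 0, "ry": 0, "rz": -4}
    - {"dx": 0, "dy": 0, "dz": 0, "rx": 0, "ry": 0, "rz": 0}

```text
time: 24.1
tcp_pos: [0.4565, -0.1786, 0.0936]
orientation: [0.987, -0.161, 0.001, 0.0]
force: [0.4, 0.4, 8.4]
opening: 0.166
gripper_force: 80.7
```

Run:
```python
from h import *
st()
```

```text
t 24.1 tcp [ 0.4565 -0.1786  0.0936] phi -108.51 q [ 9.870e-01 -1.609e-01  1.300e-03  4.000e-04] open 0.0142 gf 80.7 F [0.4 0.4 8.4] M [-0.06  0.11 -0.21]
```

>>> play_rows:
  series:
    - {"dx": 0, "dy": 0, "dz": -0.0003, "rx": 0, "ry": 0, "rz": -4}
    - {"dx": 0, "dy": 0, "dz": -0.0003, "rx": 0, "ry": 0, "rz": -4}
    - {"dx": 0, "dy": 0, "dz": -0.0003, "rx": 0, "ry": 0, "rz": -4}
    - {"dx": 0, "dy": 0, "dz": -0.0003, "rx": 0, "ry": 0, "rz": -4}
    - {"dx": 0, "dy": 0, "dz": 0, "rx": 0, "ry": 0, "rz": 0}

```text
time: 24.6
tcp_pos: [0.4563, -0.1786, 0.0922]
orientation: [0.955, -0.297, 0.001, 0.0]
force: [-0.8, -0.4, 6.8]
opening: 0.169
gripper_force: 80.6
```

Run:
```python
from h import *
st()
```

```text
t 24.6 tcp [ 0.4563 -0.1786  0.0922] phi -124.5 q [ 9.550e-01 -2.966e-01  1.100e-03  3.000e-04] open 0.0145 gf 80.6 F [-0.8 -0.4  6.8] M [-0.19  0.21 -0.19]
```

>>> play_rows:
  series:
    - {"dx": 0, "dy": 0, "dz": -0.0004, "rx": 0, "ry": 0, "rz": -4}
    - {"dx": 0, "dy": 0, "dz": -0.0004, "rx": 0, "ry": 0, "rz": -4}
    - {"dx": 0, "dy": 0, "dz": -0.0004, "rx": 0, "ry": 0, "rz": -4}
    - {"dx": 0, "dy": 0, "dz": 0, "rx": 0, "ry": 0, "rz": 0}

```text
time: 25.0
tcp_pos: [0.4563, -0.1788, 0.0912]
orientation: [0.919, -0.395, 0.001, 0.0]
force: [-1.7, -1.2, 9.8]
opening: 0.163
gripper_force: 80.8
```

Run:
```python
from h import *
st()
```

```text
t 25.0 tcp [ 0.4563 -0.1788  0.0912] phi -136.5 q [ 9.188e-01 -3.947e-01  1.200e-03  3.000e-04] open 0.0139 gf 80.8 F [-1.7 -1.2  9.8] M [-0.43  0.46 -0.23]
```

>>> play_rows:
  series:
    - {"dx": 0, "dy": 0, "dz": -0.0002, "rx": 0, "ry": 0, "rz": -4}
    - {"dx": 0, "dy": 0, "dz": -0.0002, "rx": 0, "ry": 0, "rz": -4}
    - {"dx": 0, "dy": 0, "dz": 0, "rx": 0, "ry": 0, "rz": 0}

```text
time: 25.3
tcp_pos: [0.4562, -0.1787, 0.0909]
orientation: [0.889, -0.458, 0.001, 0.0]
force: [-3.3, -2.5, 9.6]
opening: 0.164
gripper_force: 81.0
```

Run:
```python
from h import *
st()
```

```text
t 25.3 tcp [ 0.4562 -0.1787  0.0909] phi -144.48 q [ 8.891e-01 -4.577e-01  1.100e-03  3.000e-04] open 0.014 gf 81.0 F [-3.3 -2.5  9.6] M [-0.45  0.57 -0.14]
```

Height is now home (0.091). Turning on to feel the boss stop.

>>> play_rows:
  series:
    - {"dx": 0, "dy": 0, "dz": 0, "rx": 0, "ry": 0, "rz": -2}
    - {"dx": 0, "dy": 0, "dz": 0, "rx": 0, "ry": 0, "rz": -2}
    - {"dx": 0, "dy": 0, "dz": 0, "rx": 0, "ry": 0, "rz": 0}

```text
time: 25.6
tcp_pos: [0.4559, -0.1789, 0.0908]
orientation: [0.874, -0.487, 0.001, 0.001]
force: [-4.4, -3.6, 11.3]
opening: 0.167
gripper_force: 82.6
```

Run:
```python
from h import *
st()
```

```text
t 25.6 tcp [ 0.4559 -0.1789  0.0908] phi -148.24 q [ 8.736e-01 -4.866e-01  9.000e-04  8.000e-04] open 0.0143 gf 82.6 F [-4.4 -3.6 11.3] M [-0.62  0.87  1.28]
```

>>> play_rows:
  series:
    - {"dx": 0, "dy": 0, "dz": 0, "rx": 0, "ry": 0, "rz": -2}
    - {"dx": 0, "dy": 0, "dz": 0, "rx": 0, "ry": 0, "rz": -2}
    - {"dx": 0, "dy": 0, "dz": 0, "rx": 0, "ry": 0, "rz": 0}

```text
time: 25.9
tcp_pos: [0.4558, -0.179, 0.0909]
orientation: [0.857, -0.516, 0.001, 0.001]
force: [-5.9, -3.5, 11.8]
opening: 0.171
gripper_force: 100.5
```

Run:
```python
from h import *
st()
```

```text
t 25.9 tcp [ 0.4558 -0.179   0.0909] phi -152.07 q [ 0.8568 -0.5156  0.0009  0.0013] open 0.0146 gf 100.5 F [-5.9 -3.5 11.8] M [-0.58  0.94  2.55]
```

The torque rises steadily to 2.55 N m, so the boss stop is reached at home height. Unloading the twist, then releasing.

>>> play_rows:
  series:
    - {"dx": 0, "dy": 0, "dz": 0, "rx": 0, "ry": 0, "rz": 3}
    - {"dx": 0, "dy": 0, "dz": 0.0003, "rx": 0, "ry": 0, "rz": 3}
    - {"dx": 0, "dy": 0, "dz": 0, "rx": 0, "ry": 0, "rz": 0}

```text
time: 26.2
tcp_pos: [0.456, -0.1787, 0.0909]
orientation: [0.882, -0.471, 0.001, 0.0]
force: [-2.3, -1.9, 7.4]
opening: 0.165
gripper_force: 80.7
```

Run:
```python
from h import *
st()
```

```text
t 26.2 tcp [ 0.456  -0.1787  0.0909] phi -146.23 q [ 8.820e-01 -4.712e-01  9.000e-04  3.000e-04] open 0.0141 gf 80.7 F [-2.3 -1.9  7.4] M [-0.38  0.43  0.49]
```

>>> play_rows:
  series:
    - {"dx": 0, "dy": 0, "dz": 0, "rx": 0, "ry": 0, "rz": 0}
    - {"dx": 0, "dy": 0, "dz": 0, "rx": 0, "ry": 0, "rz": 0}
    - {"dx": 0, "dy": 0, "dz": 0, "rx": 0, "ry": 0, "rz": 0}
    - {"dx": 0, "dy": 0, "dz": 0, "rx": 0, "ry": 0, "rz": 0}
    - {"dx": 0, "dy": 0, "dz": 0, "rx": 0, "ry": 0, "rz": 0}
    - {"dx": 0, "dy": 0, "dz": 0.02, "rx": 0, "ry": 0, "rz": 0}
    - {"dx": 0, "dy": 0, "dz": 0.04, "rx": 0, "ry": 0, "rz": 0}
    - {"dx": 0, "dy": 0, "dz": 0.05, "rx": 0, "ry": 0, "rz": 0}
    - {"dx": 0, "dy": 0, "dz": 0, "rx": 0, "ry": 0, "rz": 0}
    - {"dx": 0, "dy": 0, "dz": 0, "rx": 0, "ry": 0, "rz": 0}
  claw: 0.045

```text
time: 27.2
tcp_pos: [0.4559, -0.1782, 0.201]
orientation: [0.881, -0.472, 0.001, -0.0]
force: [0.6, -0.1, -1.0]
opening: 0.529
gripper_force: 0.0
```

Run:
```python
from h import *
s=st();print("j6",s["joint_positions"][5],s["force"])
```

```text
t 27.2 tcp [ 0.4559 -0.1782  0.201 ] phi -146.36 q [ 0.8815 -0.4722  0.0011 -0.    ] open 0.0451 gf 0.0 F [ 0.6 -0.1 -1. ] M [-0.05  0.03 -0.05]
j6 2.0866343144325747 [ 0.55626845 -0.14634598 -0.99301802]
```

The lid is on and released. Next I'm refining the dial centre and bar angle from the first top image.

Run:
```python
from fit import *
t=cv2.imread("pics/top0.png");c=(432,308)
for r0,r1 in((8,15),(9.5,14)):
    q,e=circ(edges(t[:,:,2],*c,r0,r1,1));print(q.round(2),e.round(2),onz("top",q[0],q[1],.0735).round(4),onz("top",q[0],q[1],.066).round(4))
g=cv2.GaussianBlur(t[:,:,1].astype(np.float32),(0,0),.7);gx=cv2.Sobel(g,cv2.CV_32F,1,0);gy=cv2.Sobel(g,cv2.CV_32F,0,1)
Y,X=np.mgrid[:480,:640];
for R in(6,7,8,9):
    m=np.hypot(X-c[0],Y-c[1])<R
    th=.5*np.arctan2((2*gx*gy)[m].sum(),(gx**2-gy**2)[m].sum()) # gradient dir in image
    u,v=-np.sin(th),np.cos(th) # bar dir image ; world dx=-v, dy=-u
    print(R,np.degrees(np.arctan2(-u,-v)).round(1))
np.set_printoptions(linewidth=200);print(t[296:321,420:446,1])
```

```text
[431.93 308.21  11.34] 0.24 [ 0.4424 -0.2823  0.0735] [ 0.4424 -0.2838  0.066 ]
[431.93 308.21  11.34] 0.24 [ 0.4424 -0.2823  0.0735] [ 0.4424 -0.2838  0.066 ]
6 -144.1
7 -144.1
8 -144.1
9 -144.8
[[205 205 205 206 206 205 204 203 199 198 198 198 199 199 200 200 201 205 206 207 206 204 204 204 203 203]
 [205 206 207 208 207 206 200 194 162 139 134 132 133 134 142 144 157 191 204 206 206 205 204 204 203 204]
 [205 206 207 209 207 197 152 133 105  90  83  87  90  90  98  98 108 138 189 203 205 205 203 203 203 204]
 [206 205 207 207 198 151 104  86  73  71  73  76  83  84  85  85  87  95 133 186 199 203 202 202 203 204]
 [205 205 206 197 151  99  74  68  70  78  82  79  73  76  83  85  84  84  92 127 165 195 201 202 203 205]
 [205 204 196 150 101  73  66  73  87  90  87  82  75  72  80  85  84  84  84  89 120 183 199 202 202 204]
 [206 201 155 105  82  68  66  77  96  96  90  86  80  73  74  82  84  84  84  84  95 146 186 199 202 204]
 [206 195 127  92  85  75  66  71  88  96  92  88  83  77  71  75  82  85  84  84  86 103 136 189 202 203]
 [202 173 110  89  88  84  69  66  75  92  94  9
[... 1071 characters left out ...]
  82  68  64  74  91 132 189 172 114  83 125 187 200 199]
 [205 206 192 141 100  89  89  88  89  88  87  86  84  74  65  65  77  94 139 220 183 110 119 186 200 198]
 [209 216 215 189 130  98  89  89  89  88  87  87  86  82  72  65  67  79 109 194 224 151 149 190 200 198]
 [223 226 219 205 184 140 102  91  88  88  88  87  86  86  82  70  66  73  91 131 195 187 189 198 201 200]
 [227 223 213 206 201 189 155 114  96  96  92  88  88  87  86  86  93 102 124 139 189 200 200 200 200 201]
 [224 214 207 204 206 218 199 181 156 149 121 106 111 111 116 132 171 183 198 212 206 203 200 199 199 198]
 [214 208 205 205 209 218 207 200 195 196 198 185 182 186 204 195 200 202 208 223 217 206 201 200 198 197]]
```

>>> play_rows:
  series:
    - {"dx": -0.0011, "dy": -0.0087, "dz": 0, "rx": 0, "ry": 0, "rz": 7.66}
    - {"dx": -0.0011, "dy": -0.0087, "dz": 0, "rx": 0, "ry": 0, "rz": 7.66}
    - {"dx": -0.0011, "dy": -0.0087, "dz": 0, "rx": 0, "ry": 0, "rz": 7.66}
    - {"dx": -0.0011, "dy": -0.0087, "dz": 0, "rx": 0, "ry": 0, "rz": 7.66}
    - {"dx": -0.0011, "dy": -0.0087, "dz": 0, "rx": 0, "ry": 0, "rz": 7.66}
    - {"dx": -0.0011, "dy": -0.0087, "dz": 0, "rx": 0, "ry": 0, "rz": 7.66}
    - {"dx": -0.0011, "dy": -0.0087, "dz": 0, "rx": 0, "ry": 0, "rz": 7.66}
    - {"dx": -0.0011, "dy": -0.0087, "dz": 0, "rx": 0, "ry": 0, "rz": 7.66}
    - {"dx": -0.0011, "dy": -0.0087, "dz": 0, "rx": 0, "ry": 0, "rz": 7.66}
    - {"dx": -0.0011, "dy": -0.0087, "dz": 0, "rx": 0, "ry": 0, "rz": 7.66}
    - {"dx": -0.0011, "dy": -0.0087, "dz": 0, "rx": 0, "ry": 0, "rz": 7.66}
    - {"dx": -0.0014, "dy": -0.0086, "dz": 0, "rx": 0, "ry": 0, "rz": 7.64}
    - {"dx": 0, "dy": 0, "dz": -0.03, "rx": 0, "ry": 0, "rz": 0}
    - {"dx": 0, "dy": 0, "dz": -0.03, "rx": 0, "ry": 0, "rz": 0}
    - {"dx": 0, "dy": 0, "dz": -0.02, "rx": 0, "ry": 0, "rz": 0}
    - {"dx": 0, "dy": 0, "dz": 0, "rx": 0, "ry": 0, "rz": 0}
    - {"dx": 0, "dy": 0, "dz": 0, "rx": 0, "ry": 0, "rz": 0}
  claw: 0.04

```text
time: 28.9
tcp_pos: [0.4418, -0.2821, 0.1198]
orientation: [0.952, 0.305, -0.0, -0.001]
force: [-0.2, 0.9, -0.3]
opening: 0.464
gripper_force: 0.0
```

Run:
```python
from h import *
s=st();print("j6",s["joint_positions"][5])
```

```text
t 28.9 tcp [ 0.4418 -0.2821  0.1198] phi -54.45 q [ 9.523e-01  3.052e-01 -5.000e-04 -7.000e-04] open 0.0397 gf 0.0 F [-0.2  0.9 -0.3] M [ 0.02 -0.01  0.01]
j6 0.29323578207305373
```

>>> play_rows:
  series:
    - {"dx": 0.0004, "dy": -0.0002, "dz": -0.015, "rx": 0, "ry": 0, "rz": 0}
    - {"dx": 0, "dy": 0, "dz": -0.015, "rx": 0, "ry": 0, "rz": 0}
    - {"dx": 0, "dy": 0, "dz": -0.009, "rx": 0, "ry": 0, "rz": 0}
    - {"dx": 0, "dy": 0, "dz": 0, "rx": 0, "ry": 0, "rz": 0}
    - {"dx": 0, "dy": 0, "dz": 0, "rx": 0, "ry": 0, "rz": 0}

```text
time: 29.4
tcp_pos: [0.4427, -0.2828, 0.0819]
orientation: [0.952, 0.305, 0.0, 0.0]
force: [-0.6, 0.1, 0.5]
opening: 0.47
gripper_force: 0.0
```

>>> play_rows:
  series:
    - {"dx": 0, "dy": 0, "dz": 0, "rx": 0, "ry": 0, "rz": 0}
    - {"dx": 0, "dy": 0, "dz": 0, "rx": 0, "ry": 0, "rz": 0}
    - {"dx": 0, "dy": 0, "dz": 0, "rx": 0, "ry": 0, "rz": 0}
    - {"dx": 0, "dy": 0, "dz": 0, "rx": 0, "ry": 0, "rz": 0}
    - {"dx": 0, "dy": 0, "dz": 0, "rx": 0, "ry": 0, "rz": 0}
    - {"dx": 0, "dy": 0, "dz": 0, "rx": 0, "ry": 0, "rz": 0}
  claw: 0.0
  squeeze: 50

```text
time: 30.0
tcp_pos: [0.4425, -0.2825, 0.082]
orientation: [0.952, 0.305, 0.0, 0.0]
force: [-2.1, 2.6, 7.3]
opening: 0.148
gripper_force: 51.6
```

Run:
```python
from h import *
st()
```

```text
t 30.0 tcp [ 0.4425 -0.2825  0.082 ] phi -54.46 q [9.523e-01 3.052e-01 1.000e-04 1.000e-04] open 0.0127 gf 51.6 F [-2.1  2.6  7.3] M [ 0.42  0.38 -0.11]
```

Good grip on the dial bar, with side force about 3 N. Pulling up 8.5 mm.

>>> play_rows:
  series:
    - {"dx": 0, "dy": 0, "dz": 0.003, "rx": 0, "ry": 0, "rz": 0}
    - {"dx": 0, "dy": 0, "dz": 0.003, "rx": 0, "ry": 0, "rz": 0}
    - {"dx": 0, "dy": 0, "dz": 0.0025, "rx": 0, "ry": 0, "rz": 0}
    - {"dx": 0, "dy": 0, "dz": 0, "rx": 0, "ry": 0, "rz": 0}
    - {"dx": 0, "dy": 0, "dz": 0, "rx": 0, "ry": 0, "rz": 0}

```text
time: 30.5
tcp_pos: [0.4425, -0.2825, 0.09]
orientation: [0.952, 0.305, 0.0, 0.0]
force: [-0.8, 2.7, 2.5]
opening: 0.149
gripper_force: 51.0
```

Run:
```python
from h import *
st()
```

```text
t 30.5 tcp [ 0.4425 -0.2825  0.09  ] phi -54.46 q [9.523e-01 3.052e-01 1.000e-04 0.000e+00] open 0.0128 gf 51.0 F [-0.8  2.7  2.5] M [ 0.42  0.03 -0.06]
```

>>> play_rows:
  series:
    - {"dx": 0, "dy": 0, "dz": 0, "rx": 0, "ry": 0, "rz": -2}
    - {"dx": 0, "dy": 0, "dz": 0, "rx": 0, "ry": 0, "rz": -3}
    - {"dx": 0, "dy": 0, "dz": 0, "rx": 0, "ry": 0, "rz": 0}

```text
time: 30.8
tcp_pos: [0.4425, -0.2825, 0.0899]
orientation: [0.965, 0.263, 0.0, 0.0]
force: [0.3, 2.6, 2.2]
opening: 0.15
gripper_force: 51.0
```

Run:
```python
from h import *
st()
```

```text
t 30.8 tcp [ 0.4425 -0.2825  0.0899] phi -59.5 q [0.9648 0.263  0.     0.    ] open 0.0128 gf 51.0 F [0.3 2.6 2.2] M [ 0.42  0.06 -0.04]
```

It turns freely. Turning on to a total of 41.25° clockwise (0.72 rad, two parts).

>>> play_rows:
  series:
    - {"dx": 0, "dy": 0, "dz": 0, "rx": 0, "ry": 0, "rz": -6}
    - {"dx": 0, "dy": 0, "dz": 0, "rx": 0, "ry": 0, "rz": -6}
    - {"dx": 0, "dy": 0, "dz": 0, "rx": 0, "ry": 0, "rz": -6}
    - {"dx": 0, "dy": 0, "dz": 0, "rx": 0, "ry": 0, "rz": -6}
    - {"dx": 0, "dy": 0, "dz": 0, "rx": 0, "ry": 0, "rz": -6}
    - {"dx": 0, "dy": 0, "dz": 0, "rx": 0, "ry": 0, "rz": -6.25}
    - {"dx": 0, "dy": 0, "dz": 0, "rx": 0, "ry": 0, "rz": 0}
    - {"dx": 0, "dy": 0, "dz": 0, "rx": 0, "ry": 0, "rz": 0}

```text
time: 31.6
tcp_pos: [0.4425, -0.2827, 0.0898]
orientation: [0.999, -0.048, 0.0, 0.0]
force: [-1.0, 0.4, 2.7]
opening: 0.155
gripper_force: 51.0
```

Run:
```python
from h import *
st()
```

```text
t 31.6 tcp [ 0.4425 -0.2827  0.0898] phi -95.48 q [ 9.989e-01 -4.780e-02  1.000e-04  1.000e-04] open 0.0133 gf 51.0 F [-1.   0.4  2.7] M [ 0.11  0.13 -0.04]
```

>>> play_rows:
  series:
    - {"dx": 0, "dy": 0, "dz": -0.002, "rx": 0, "ry": 0, "rz": 0}
    - {"dx": 0, "dy": 0, "dz": -0.002, "rx": 0, "ry": 0, "rz": 0}
    - {"dx": 0, "dy": 0, "dz": -0.002, "rx": 0, "ry": 0, "rz": 0}
    - {"dx": 0, "dy": 0, "dz": 0, "rx": 0, "ry": 0, "rz": 0}

```text
time: 32.0
tcp_pos: [0.4424, -0.2826, 0.0833]
orientation: [0.999, -0.049, -0.0, 0.0]
force: [0.5, -1.6, -4.1]
opening: 0.147
gripper_force: 50.2
```

>>> play_rows:
  series:
    - {"dx": 0, "dy": 0, "dz": -0.0015, "rx": 0, "ry": 0, "rz": 0}
    - {"dx": 0, "dy": 0, "dz": -0.0012, "rx": 0, "ry": 0, "rz": 0}
    - {"dx": 0, "dy": 0, "dz": 0, "rx": 0, "ry": 0, "rz": 0}
    - {"dx": 0, "dy": 0, "dz": 0, "rx": 0, "ry": 0, "rz": 0}

```text
time: 32.4
tcp_pos: [0.4426, -0.2827, 0.0819]
orientation: [0.999, -0.05, 0.0, 0.0]
force: [-3.6, 2.9, 14.8]
opening: 0.149
gripper_force: 52.6
```

Run:
```python
from h import *
st()
```

```text
t 32.4 tcp [ 0.4426 -0.2827  0.0819] phi -95.69 q [ 9.988e-01 -4.960e-02  2.000e-04  2.000e-04] open 0.0127 gf 52.6 F [-3.6  2.9 14.8] M [0.36 0.73 0.05]
```

It is bottomed at the starting height (0.0819). Releasing, then checking the dial's top height by touching it with closed fingers.

>>> play_rows:
  series:
    - {"dx": 0, "dy": 0, "dz": 0, "rx": 0, "ry": 0, "rz": 0}
    - {"dx": 0, "dy": 0, "dz": 0, "rx": 0, "ry": 0, "rz": 0}
    - {"dx": 0, "dy": 0, "dz": 0, "rx": 0, "ry": 0, "rz": 0}
    - {"dx": 0, "dy": 0, "dz": 0, "rx": 0, "ry": 0, "rz": 0}
    - {"dx": 0, "dy": 0, "dz": 0.015, "rx": 0, "ry": 0, "rz": 0}
    - {"dx": 0, "dy": 0, "dz": 0.03, "rx": 0, "ry": 0, "rz": 0}
    - {"dx": 0, "dy": 0, "dz": 0, "rx": 0, "ry": 0, "rz": 0}
  claw: 0.04

```text
time: 33.1
tcp_pos: [0.4438, -0.2836, 0.1289]
orientation: [0.999, -0.05, 0.002, 0.001]
force: [0.1, -0.3, -0.2]
opening: 0.469
gripper_force: 0.0
```

>>> play_rows:
  series:
    - {"dx": 0, "dy": 0, "dz": 0, "rx": 0, "ry": 0, "rz": 0}
    - {"dx": 0, "dy": 0, "dz": 0, "rx": 0, "ry": 0, "rz": 0}
    - {"dx": 0, "dy": 0, "dz": 0, "rx": 0, "ry": 0, "rz": 0}
    - {"dx": 0, "dy": 0, "dz": 0, "rx": 0, "ry": 0, "rz": 0}
    - {"dx": 0, "dy": 0, "dz": 0, "rx": 0, "ry": 0, "rz": 0}
    - {"dx": 0, "dy": 0, "dz": -0.015, "rx": 0, "ry": 0, "rz": 0}
    - {"dx": 0, "dy": 0, "dz": -0.01, "rx": 0, "ry": 0, "rz": 0}
    - {"dx": 0, "dy": 0, "dz": 0, "rx": 0, "ry": 0, "rz": 0}
    - {"dx": 0, "dy": 0, "dz": 0, "rx": 0, "ry": 0, "rz": 0}
  claw: 0.0

```text
time: 34.0
tcp_pos: [0.4424, -0.2825, 0.1009]
orientation: [0.999, -0.05, -0.0, -0.0]
force: [-0.9, -0.6, 1.0]
opening: -0.0
gripper_force: 0.0
```

Run:
```python
from h import *
st()
```

```text
t 34.0 tcp [ 0.4424 -0.2825  0.1009] phi -95.71 q [ 9.988e-01 -4.980e-02 -2.000e-04 -2.000e-04] open -0.0 gf 0.0 F [-0.9 -0.6  1. ] M [-0.02 -0.07 -0.  ]
```

>>> play_rows:
  series:
    - {"dx": 0, "dy": 0, "dz": -0.0015, "rx": 0, "ry": 0, "rz": 0}
    - {"dx": 0, "dy": 0, "dz": -0.001, "rx": 0, "ry": 0, "rz": 0}
    - {"dx": 0, "dy": 0, "dz": 0, "rx": 0, "ry": 0, "rz": 0}
    - {"dx": 0, "dy": 0, "dz": 0, "rx": 0, "ry": 0, "rz": 0}

```text
time: 34.4
tcp_pos: [0.4425, -0.2826, 0.0986]
orientation: [0.999, -0.05, 0.0, 0.0]
force: [0.2, -0.3, -0.0]
opening: -0.0
gripper_force: 0.0
```

>>> play_rows:
  series:
    - {"dx": 0, "dy": 0, "dz": -0.0008, "rx": 0, "ry": 0, "rz": 0}
    - {"dx": 0, "dy": 0, "dz": 0, "rx": 0, "ry": 0, "rz": 0}
    - {"dx": 0, "dy": 0, "dz": 0, "rx": 0, "ry": 0, "rz": 0}

```text
time: 34.7
tcp_pos: [0.4426, -0.2827, 0.0984]
orientation: [0.999, -0.05, 0.0, 0.0]
force: [-2.1, 2.4, 8.7]
opening: -0.004
gripper_force: 4.3
```

Run:
```python
from h import *
st()
```

```text
t 34.7 tcp [ 0.4426 -0.2827  0.0984] phi -95.71 q [ 9.988e-01 -4.980e-02  3.000e-04  2.000e-04] open -0.0004 gf 4.3 F [-2.1  2.4  8.7] M [ 0.28  0.41 -0.07]
```

The dial top is at 0.0985, so it is fully in. The same touch check on the lid bar follows (0.111 when home), then I'll retreat.

>>> play_rows:
  series:
    - {"dx": 0, "dy": 0, "dz": 0.02, "rx": 0, "ry": 0, "rz": 0}
    - {"dx": 0, "dy": 0, "dz": 0.025, "rx": 0, "ry": 0, "rz": 0}
    - {"dx": 0.0043, "dy": 0.035, "dz": 0, "rx": 0, "ry": 0, "rz": 0}
    - {"dx": 0.0043, "dy": 0.035, "dz": 0, "rx": 0, "ry": 0, "rz": 0}
    - {"dx": 0.0043, "dy": 0.0345, "dz": 0, "rx": 0, "ry": 0, "rz": 0}
    - {"dx": 0, "dy": 0, "dz": -0.02, "rx": 0, "ry": 0, "rz": 0}
    - {"dx": 0, "dy": 0, "dz": -0.009, "rx": 0, "ry": 0, "rz": 0}
    - {"dx": 0, "dy": 0, "dz": 0, "rx": 0, "ry": 0, "rz": 0}
    - {"dx": 0, "dy": 0, "dz": 0, "rx": 0, "ry": 0, "rz": 0}

```text
time: 35.6
tcp_pos: [0.4554, -0.1787, 0.1139]
orientation: [0.999, -0.05, -0.0, -0.0]
force: [0.8, -0.4, 0.6]
opening: 0.001
gripper_force: 0.0
```

>>> play_rows:
  series:
    - {"dx": 0, "dy": 0, "dz": -0.0015, "rx": 0, "ry": 0, "rz": 0}
    - {"dx": 0, "dy": 0, "dz": -0.001, "rx": 0, "ry": 0, "rz": 0}
    - {"dx": 0, "dy": 0, "dz": 0, "rx": 0, "ry": 0, "rz": 0}
    - {"dx": 0, "dy": 0, "dz": 0, "rx": 0, "ry": 0, "rz": 0}

```text
time: 36.0
tcp_pos: [0.4554, -0.1782, 0.1113]
orientation: [0.999, -0.05, 0.0, 0.0]
force: [0.8, 1.0, 0.3]
opening: 0.001
gripper_force: 0.0
```

>>> play_rows:
  series:
    - {"dx": 0, "dy": 0, "dz": -0.001, "rx": 0, "ry": 0, "rz": 0}
    - {"dx": 0, "dy": 0, "dz": 0, "rx": 0, "ry": 0, "rz": 0}
    - {"dx": 0, "dy": 0, "dz": 0, "rx": 0, "ry": 0, "rz": 0}

```text
time: 36.3
tcp_pos: [0.4556, -0.1782, 0.1109]
orientation: [0.999, -0.05, 0.0, 0.0]
force: [-1.9, 1.2, 8.8]
opening: -0.003
gripper_force: 4.7
```

The lid bar top is at 0.111, so the lid is home. I'm retreating to the left for an unobstructed look by image code.

>>> play_rows:
  series:
    - {"dx": 0, "dy": 0, "dz": 0.03, "rx": 0, "ry": 0, "rz": 0}
    - {"dx": 0, "dy": 0, "dz": 0.04, "rx": 0, "ry": 0, "rz": 0}
    - {"dx": 0, "dy": 0, "dz": 0.04, "rx": 0, "ry": 0, "rz": 0}
    - {"dx": -0.01, "dy": 0.04, "dz": 0, "rx": 0, "ry": 0, "rz": 0}
    - {"dx": -0.01, "dy": 0.04, "dz": 0, "rx": 0, "ry": 0, "rz": 0}
    - {"dx": -0.01, "dy": 0.04, "dz": 0, "rx": 0, "ry": 0, "rz": 0}
    - {"dx": -0.01, "dy": 0.04, "dz": 0, "rx": 0, "ry": 0, "rz": 0}
    - {"dx": -0.01, "dy": 0.04, "dz": 0, "rx": 0, "ry": 0, "rz": 0}
    - {"dx": -0.01, "dy": 0.04, "dz": 0, "rx": 0, "ry": 0, "rz": 0}
    - {"dx": 0, "dy": 0, "dz": 0, "rx": 0, "ry": 0, "rz": 0}
    - {"dx": 0, "dy": 0, "dz": 0, "rx": 0, "ry": 0, "rz": 0}

```text
time: 37.4
tcp_pos: [0.3953, 0.0624, 0.2203]
orientation: [0.999, -0.049, 0.0, 0.0]
force: [-0.4, 0.2, -0.2]
opening: -0.0
gripper_force: 0.0
```

Run:
```python
from fit import *
shot("top","end_t");t=cv2.imread("pics/end_t.png");a=cv2.imread("pics/top0.png")
g=cv2.GaussianBlur(t[:,:,1].astype(np.float32),(0,0),.7);gx=cv2.Sobel(g,cv2.CV_32F,1,0);gy=cv2.Sobel(g,cv2.CV_32F,0,1);Y,X=np.mgrid[:480,:640]
def ang(c,R):
    m=np.hypot(X-c[0],Y-c[1])<R;th=.5*np.arctan2((2*gx*gy)[m].sum(),(gx**2-gy**2)[m].sum());return np.degrees(np.arctan2(np.sin(th),-np.cos(th))).round(1)%180
print("dial",ang((432,308),7),"expect",(-144.1-41.25)%180)
w=np.argwhere((t[296:322,420:446].min(2)>190)&(np.hypot(X-432,Y-308)[296:322,420:446]<9.5));print("pointer px (v,u)",(w.mean(0)+[296,420]).round(1),len(w))
q,e=circ(edges(t[:,:,2],385,303,16,23,1));print("lid",q.round(2),e.round(2),onz("top",q[0],q[1],.0815).round(4))
d=cv2.absdiff(t,a).max(2)>45;d=cv2.morphologyEx(d.astype(np.uint8),cv2.MORPH_OPEN,np.ones((2,2)))
n,_,s,c=cv2.connectedComponentsWithStats(d)
for i in range(1,n):
    if s[i,4]>12:print("changed",c[i].round(),s[i,2:])
b=cv2.inRange(cv2.cvtColor(t,cv2.COLOR_BGR2HSV),(15,90,150),(32,255,255));n,_,s,c=cv2.connectedComponentsWithStats(b)
for i in range(1,n):
    if s[i,4]>12 and c[i][0]<460:print("brassy",c[i].round(),s[i,2:])
```

```text
dial 177.6 expect 174.65
pointer px (v,u) [313.5 434. ] 8
lid [384.23 302.23  20.98] 0.47 [ 0.4555 -0.1762  0.0815]
changed [251. 216.] [ 18  17 127]
changed [423. 245.] [ 21   9 115]
changed [387. 303.] [  40   39 1123]
changed [285. 300.] [ 6 22 82]
changed [437. 315.] [ 8  9 40]
changed [262. 348.] [ 151   77 4524]
changed [303. 330.] [ 3  8 18]
changed [415. 360.] [ 42   4 137]
changed [561. 360.] [ 37   5 131]
changed [301. 393.] [ 3  7 16]
changed [216. 415.] [ 12  46 427]
changed [239. 403.] [ 30  18 380]
changed [261. 399.] [ 7 10 53]
changed [337. 450.] [ 116   81 3315]
changed [609. 402.] [ 9  6 32]
changed [621. 401.] [ 6  4 15]
changed [588. 406.] [ 7  7 31]
changed [603. 405.] [ 4  4 14]
changed [264. 414.] [ 16  13 159]
changed [612. 411.] [ 4  5 17]
changed [594. 414.] [ 8  5 31]
changed [262. 446.] [  70   59 2405]
changed [579. 419.] [ 4  4 14]
changed [614. 451.] [  82   61 1932]
changed [568. 423.] [ 8  6 31]
changed [576. 426.] [ 7  7 33]
changed [593. 424.] [ 7  3 17]
changed [542. 429.] [ 6  4 15]
changed [555. 428.] [ 6  3 17]
changed [608. 429.] [ 5  5 20]
cha
[... 670 characters left out ...]
3  5 35]
changed [395. 477.] [14  6 51]
changed [526. 476.] [ 5  6 18]
brassy [358.   0.] [40  3 56]
brassy [460.  51.] [ 300   73 6202]
brassy [366.  17.] [ 40  27 487]
brassy [344.   7.] [11  6 45]
brassy [369.  82.] [ 22   8 127]
brassy [271. 108.] [ 3 34 52]
brassy [440.  97.] [ 16  12 127]
brassy [454.  93.] [12  4 21]
brassy [273. 147.] [ 2 17 19]
brassy [354. 173.] [ 9 12 33]
brassy [369. 174.] [19  8 23]
brassy [365. 181.] [ 6 10 25]
brassy [188. 192.] [ 22  23 109]
brassy [405. 189.] [ 29  20 421]
brassy [218. 188.] [25  7 81]
brassy [188. 189.] [ 8  8 25]
brassy [446. 207.] [ 4 15 25]
brassy [451. 260.] [  27   79 1118]
brassy [173. 234.] [ 8 12 71]
brassy [163. 344.] [ 29   8 165]
```

Only the two bars, the lid and the dial have changed on the bench, and the dial sits about 40° on (nearest setting: two). Handing in.

```bash
python3 -c "
from workcell import ticket
print(ticket.job_done())"
```

```text
the job is handed in; nothing more can be done
None
```

I loaded both brass parts found on the bench (two channel bars, no nozzles) into the bowl, screwed the lid fully home, set the dial to two pips, pushed it fully back in, and handed in the job, which returned no verdict.

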